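# Put the fallen spray can away and close up the tray

## Task

Pick up the blue spray can that has fallen over on the bench and stand it upright, cap up, in the empty bay of the pulled-out green tray. Then push the tray fully home into its rack, and only then swing the red retaining bar down across the tray's front. Do not drop the can, tip over the tin in the tray or disturb the other things on the bench.

Things in the scene. Friction and masses are not known exactly. Their poses are not given: they have to be found in the camera images.
- can: blue spray can with a white paper band and a yellow cap, lying on its side on the bench to the left or right of the tray. 160 mm long: blue body 56 mm in diameter for the lower 125 mm, yellow cap 44 mm in diameter for the top 35 mm. Origin at mid-length on its axis (80 mm from either end, 28 mm above the bench while lying); its z axis points from the foot to the cap. About 0.28 kg
- rack: fixed grey steel rack, 300 mm wide (y), 230 mm deep (x), 223 mm high, with three narrow slats across its open top, 215 mm above the bench; the front slat lies level with the front face. Origin: bench level, middle of the front face; x points into the rack, y to the side of the red bar's pivot, z up
- tray (a joint): how far the green tray is pulled out of the rack towards the robot (m); 0 = fully home, its front level with the rack's front. About 3 N slides it
- tray_front (a point): outer face of the green tray's front wall, middle of its width, 50 mm above the bench; axes as the rack's; it moves along the rack's x. Tray 264 mm wide, 205 deep; front wall 8 mm thick, top 80 mm above the bench; other walls 5 mm thick, tops at 62 mm. A cardboard divider (top at 54 mm) parts it into two bays 125 mm wide, 192 deep
- bay (a point): centre of the empty bay, on the tray floor (18 mm above the bench); it is the bay on the rack's -y side, moves with the tray, axes as the rack's. It lies 95 mm behind the front wall's outer face and 65 mm from the middle of the tray. A can standing there has its origin 80 mm above this point
- tin: round steel tin with a red band, 72 mm in diameter, 98 mm high, standing in the other bay; origin at the centre of its underside, z up
- bar (a joint): angle of the red retaining bar (rad): 0 = level across the tray's front, 1.5 = nearly upright. It turns about the rack's x axis at bar_pivot and stays where it is left (about 2 N at the knob moves it)
- bar_knob (a point): middle of the free length of the black round knob at the bar's end: a cylinder 18 mm in diameter, 52 mm long, standing out from the bar towards the robot along the rack's -x; the point is 28 mm in front of the bar and 20 mm from the knob's outer end. The knob keeps pointing along the rack's -x while the bar turns
- bar_pivot (a point): pivot of the red bar, 22 mm in front of the rack's face at its +y end, 62 mm above the bench; the knob's axis circles it at 150 mm. With the bar down the knob lies 150 mm towards the rack's -y from here, at this height
- carton: bystander: cardboard carton with a green band, 120 x 80 x 60 mm; origin under its centre
- screwdriver: bystander: screwdriver with a red handle, 200 mm long, lying on the bench between robot and tray; origin under its middle, x along it
- wrench: bystander: steel wrench, 190 mm long, lying on the bench between robot and tray; origin under its middle, x along it
- jar: bystander: amber jar with a black cap, 68 mm in diameter, 110 mm high; origin under its centre
- tape: bystander: grey ring (tape core), 100 mm in diameter, 45 mm high, lying flat; origin under its centre

How it is judged:
By the outcome, as a careful person would: the job done as asked, in the order asked, and still so for the second after the job is handed in, with the robot touching nothing.
It also fails if it takes over 72 s, if anything falls off the work surface, if the arm or the gripper's body presses on something with over 40 N, if the wrist force passes 120 N, or if a joint passes its speed limit or range.

## Robot

A 6-joint arm with a two-finger parallel gripper is mounted at the origin on the work surface. World frame = base frame: x ahead of the robot, y to its left, z up, the work surface at z = 0. Lengths are in m, angles in rad, forces in N, time in s.
With the tool pointing down it reaches from about 0.35 to 0.85 m from the base axis. Payload 8.1 kg.
Tool frame: the origin (TCP) lies midway between the tips of the shut fingers; the grasp point (between the pads) lies 19 mm behind it (manip.grip_point_offset is the distance from the TCP to the grasp point, in m); z points along the fingers, y is the line along which they close (so a half turn about z gives the same grasp; the last joint's range is limited). The gripper opens to 93 mm and grips with 3 to 60 N. Pads are 15 mm wide; open, the fingers measure 128 mm over their backs; the gripper's body (75 mm by 188 mm) begins 65 mm behind the grasp point.
Start: joints at [1.111, 0.13, 1.488, -0, 1.523, -0.085], TCP at [0.22, 0.558, 0.219] pointing down, gripper open.
Joint ranges: [-2.96, 2.96], [-0.89, 2.26], [0.02, 2.5], [-1.34, 4.48], [0, 2.73], [-2.66, 2.66]. Speed limits (rad/s): [2.39, 2.39, 2.79, 3.14, 3.14, 3.14].

## Interface

Orientations are given as a unit quaternion [w, x, y, z].
In Python, from bench import manip gives the robot as it stands.
- The arm moves only by the tool arm_command, never from a script. Its argument "deltas" is a list of rows, each an object with "jaw": the opening, from -1 (shut) to 1 (fully open); "translation": the shift along the tool's x, y, z in m, a list of three; "delta_rot": the turn, a rotation vector about the tool's x, y, z in rad, a list of three. In form: [{"jaw": jaw, "translation": [dx, dy, dz], "delta_rot": [rx, ry, rz]}, ...]. A call has exactly 5 rows; each row shifts and turns the commanded pose from where the row before left it, along the tool's axes as they then stand; what a row does not reach is not made up. A row lasts 1/12 s, in which the tool goes at most 41.7 mm and 7.16 degrees, less where a joint would pass 70% of its speed; a pose out of reach is approached as far as the arm can. A call with a gripper value outside its range is refused whole. The fingers move at their own pace and stop on an object; the grip force is fixed at half the most. Time passes only in rows, so rows that do not move let the fingers close, or fill a call up. It gives the time, the measured TCP pose, the force, the opening and the grip force at its end, in the units of the state.
- manip.sense(): the state, without advancing time (a new reading comes with each control period).
- manip.read_camera(name): name is "side" or "top"; returns the picture (480x640x3 uint8, blue, green, red); there is no depth.
- manip.camera_params(name): a dict with "fx", "fy", "cx", "cy" (pixels), "rvec" (rotation vector, rad) and "tvec" (3), from world to camera coordinates, as OpenCV has them. Camera axes: x right, y down, z forward; pixel columns grow to the right and rows downward; lengths in m; the calibration is good to about 2 mm. A picture is of the moment at which its call begins. camera_params takes no time and is no camera call.
- manip.finish_job(): hands the job in; it is judged then, once.
The state is a dict: "t": time; "qpos": joint angles; "qd": joint speeds; "effort": joint torques, N m; "tool_pos": TCP position; "eef_rot": TCP orientation; "contact_force": force on the tool from outside, world axes, zero at the start; "wrist_torque": the same for the moment, N m; "gripper_width": finger opening in m; "grip_force": force on a finger pad.
Only numpy, scipy, OpenCV 4.12 (cv2) and the standard library are available. Lean on these libraries where they do the work, as an engineer would, in place of code of your own. Each camera call takes 0.05 s, during which the arm holds its last target. There are 200 camera calls.

## Working session

There is one attempt and no reset: what is moved stays moved. The work goes in short steps, Python scripts to look and compute and a tool call to move; the robot and the scene stay as the last step left them, time stands still between calls to the robot, and variables do not carry over. Pictures are saved under pics/ and viewed, at most 10 in all, crops included, and the job is handed in when it is done.

Besides the shell and the picture viewer there is one more tool, called after "Request:" as a command line: name --argument value ..., lists and objects as JSON in quotes. arm_command: Moves the arm, as the interface text tells. Its arguments: {"type":"object","properties":{"deltas":{"type":"array"}},"required":["deltas"]}

```bash
mkdir -p pics; ls; python3 - <<'E'
from bench import manip
import cv2
for n in ("top","side"):
    im=manip.read_camera(n); cv2.imwrite(f"pics/{n}0.png",im)
    print(n,manip.camera_params(n))
s=manip.sense(); print(s["t"],s["tool_pos"],s["eef_rot"],s["gripper_width"], manip.grip_point_offset)
E
```

```text
pics
top {'fx': 446.7963896347205, 'fy': 446.7963896347205, 'cx': 320.2595478831676, 'cy': 247.47912915228432, 'rvec': array([ 2.17810826, -2.19390979,  0.0729854 ]), 'tvec': array([-0.01057777,  0.58392086,  1.14939131])}
side {'fx': 557.6765374007792, 'fy': 557.6765374007792, 'cx': 325.538719718678, 'cy': 234.11257331318484, 'rvec': array([ 2.27887493, -0.8910046 ,  0.36500828]), 'tvec': array([-0.44009043,  0.32774453,  0.83274247])}
0.1 [0.21939909 0.55787921 0.21767317] [-2.10295361e-04  1.86302336e-01  9.82492094e-01 -8.24383550e-04] 0.0927816375819527 0.0188
```

View pics/top0.png

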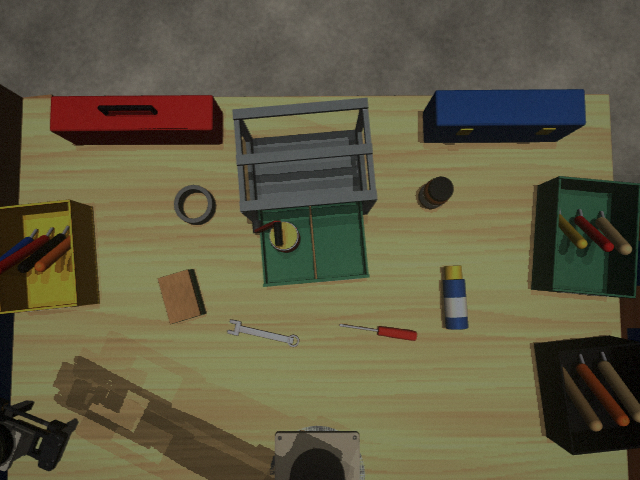

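View pics/side0.png

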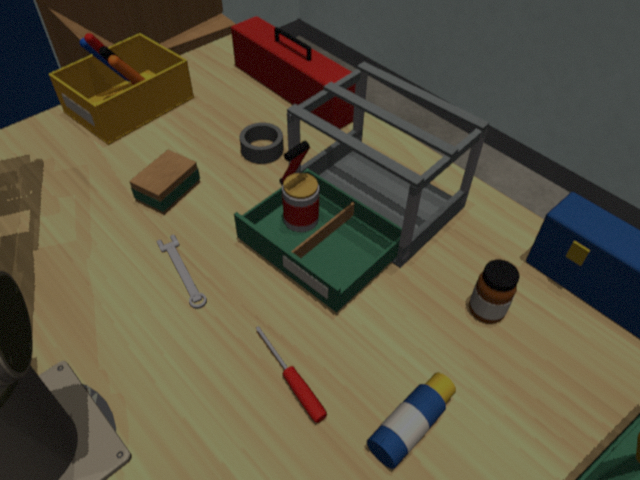

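The top view shows the can at about (454,297) with its cap towards +x. The tray is pulled out, with its front edge from (265,286) to (368,277), and the empty bay is on the right at about (340,240). The tin is at (285,236), the knob near (279,233) with the bar raised, and the rack's front slat runs from (242,213) to (376,204). The side view agrees: knob at about (296,151), can at about (412,420).

```bash
cat > h.py <<'E'
import cv2, numpy as np
from bench import manip
from scipy.spatial.transform import Rotation as R
def ray(n,uv):
    p=manip.camera_params(n); K=np.array([[p['fx'],0,p['cx']],[0,p['fy'],p['cy']],[0,0,1]])
    M=cv2.Rodrigues(p['rvec'])[0]; d=M.T@np.linalg.solve(K,[uv[0],uv[1],1]); return -M.T@p['tvec'],d/np.linalg.norm(d)
def onplane(n,uv,z):
    c,d=ray(n,uv); return c+d*(z-c[2])/d[2]
def tri(uvt,uvs):
    a,d=ray('top',uvt); b,e=ray('side',uvs)
    s=np.linalg.lstsq(np.c_[d,-e],b-a,rcond=None)[0]; p,q=a+s[0]*d,b+s[1]*e
    return (p+q)/2,np.linalg.norm(p-q)
def proj(n,P):
    p=manip.camera_params(n); K=np.array([[p['fx'],0,p['cx']],[0,p['fy'],p['cy']],[0,0,1]])
    return cv2.projectPoints(np.atleast_2d(np.float64(P)),p['rvec'],p['tvec'],K,None)[0][:,0]
def mask(im,lo,hi,roi):
    h=cv2.cvtColor(im,cv2.COLOR_BGR2HSV); m=cv2.inRange(h,np.array(lo),np.array(hi)); o=np.zeros_like(m)
    x0,y0,x1,y1=roi; o[y0:y1,x0:x1]=m[y0:y1,x0:x1]; return o
def big(m):
    c=cv2.findContours(m,cv2.RETR_EXTERNAL,cv2.CHAIN_APPROX_NONE)[0]; return max(c,key=cv2.contourArea)
E
python3 - <<'E'
from h import *
t=cv2.imread('pics/top0.png'); s=cv2.imread('pics/side0.png'); np.set_printoptions(precision=4,suppress=True)
print('cam',ray('top',(0,0))[0],ray('side',(0,0))[0])
# can: contour of body+cap, cast onto axis height
mb=mask(t,(100,90,30),(130,255,255),(430,255,480,340)); my=mask(t,(20,150,90),(32,255,255),(436,258,472,285))
mw=mask(t,(90,0,90),(130,80,255),(436,285,475,325))
c=big(cv2.morphologyEx(mb|my|mw,cv2.MORPH_CLOSE,np.ones((5,5))))[:,0]
P=np.array([onplane('top',p,0.028)[:2] for p in c],np.float32); r=cv2.minAreaRect(P); print('can rect',r)
for nm,m in (('blue',mb),('yel',my)):
    P=np.array([onplane('top',p,0.028)[:2] for p in cv2.findNonZero(m)[:,0]]); print(nm,P.mean(0),P.min(0),P.max(0),len(P))
# tray
g=mask(t,(60,80,20),(90,255,255),(240,200,385,300)); c=big(cv2.morphologyEx(g,cv2.MORPH_CLOSE,np.ones((5,5))))
cc=cv2.approxPolyDP(c,4,True)[:,0]
for p in cc: print('tray',p,onplane('top',p,.08)[:2],onplane('top',p,.062)[:2])
# knob
for n,im,roi in (('top',t,(245,205,300,260)),('side',s,(270,130,325,190))):
    k=mask(im,(0,0,0),(180,255,32),roi); a=big(k); print(n,'knob',cv2.minAreaRect(a),cv2.contourArea(a))
    rd=mask(im,(0,150,40),(6,255,255),roi)|mask(im,(172,120,40),(180,255,255),roi); b=big(rd); print('red',cv2.minAreaRect(b))
E
python3 - <<'E'
import cv2,sys
sys.path.insert(0,'.')
t=cv2.imread('pics/top0.png'); s=cv2.imread('pics/side0.png')
import numpy as np
a=cv2.resize(t[195:295,230:390],None,fx=4.9,fy=4.9,interpolation=cv2.INTER_CUBIC)[:, :790]
a=cv2.convertScaleAbs(a,alpha=1.6,beta=15)
cv2.imwrite('pics/c0.png',a)
E
```

```text
cam [ 0.5042 -0.0162  1.1865] [ 0.0975 -0.5153  0.8482]
can rect ((0.4530547857284546, -0.36181432008743286), (0.16019372642040253, 0.05007097125053406), 1.3733246326446533)
blue [ 0.4403 -0.3626] [ 0.3735 -0.3881] [ 0.499  -0.3362] 544
yel [ 0.5168 -0.36  ] [ 0.5015 -0.3786] [ 0.5328 -0.3419] 188
tray [361 203] [ 0.6904 -0.1175] [ 0.6934 -0.1191]
tray [259 213] [0.6671 0.1374] [0.6697 0.1399]
tray [263 224] [0.6394 0.1274] [0.6416 0.1297]
tray [287 220] [0.649  0.0676] [0.6513 0.0689]
tray [300 233] [0.6162 0.0353] [0.618  0.0361]
tray [298 247] [0.5813 0.0404] [0.5826 0.0413]
tray [288 253] [0.5666 0.0652] [0.5676 0.0666]
tray [273 248] [0.5793 0.1025] [0.5805 0.1044]
tray [268 229] [0.6268 0.1149] [0.6288 0.117 ]
tray [260 233] [0.6169 0.1348] [0.6188 0.1373]
tray [263 285] [0.4879 0.1271] [0.4877 0.1295]
tray [368 276] [ 0.5082 -0.1323] [ 0.5083 -0.1342]
top knob ((277.3876647949219, 233.32022094726562), (22.991207122802734, 7.347704887390137), 84.5596694946289) 131.5
red ((266.5670166015625, 225.02578735351562), (2.7414345741271973, 25.992860794067383), 66.03750610351562)
side knob ((296.1922912597656, 150.53848266601562), (9.984603881835938, 25.793560028076172), 56.3099365234375) 205.5
red ((293.406494140625, 165.16616821289062), (8.279967308044434, 34.31828689575195), 29.357755661010742)
```

View pics/c0.png

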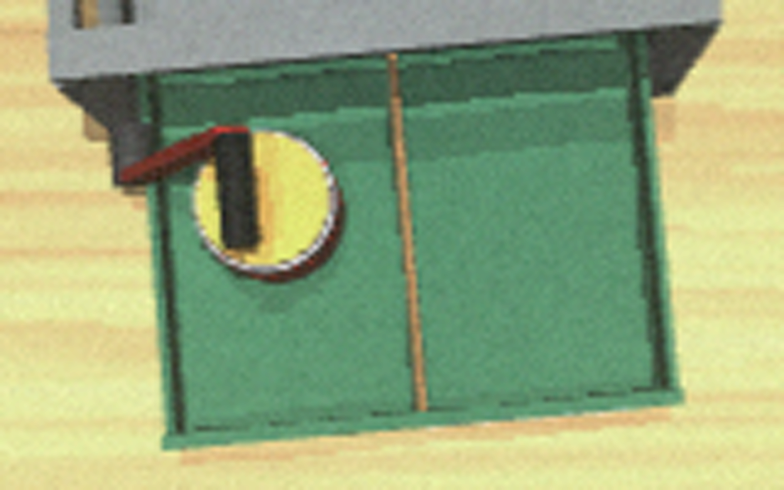

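The crop shows the tray front corners at about (263.3,286.4) and (369.4,277), the rack slat's front edge from (240.2,211.3) to (377.3,199.1), and the bar raised with its knob over the tin.

```bash
cat >> h.py <<'E'
def Rt(heading,pitch):
    """can upright (tool x up-ish); tool z points along heading, pitch below horizontal; tool y horizontal"""
    z=np.array([np.cos(pitch)*np.cos(heading),np.cos(pitch)*np.sin(heading),-np.sin(pitch)])
    y=np.array([np.sin(heading),-np.cos(heading),0]); return R.from_matrix(np.c_[np.cross(y,z),y,z])
def state():
    s=manip.sense(); q=s['eef_rot']; return s,np.array(s['tool_pos']),R.from_quat([q[1],q[2],q[3],q[0]])
def plan(wps,start=None,dec=4):
    """wps: (tcp, R, rows); prints rows of tool-axis shifts and turns"""
    p,r=start or state()[1:]; k=0
    for P,Q,n in wps:
        w=(r.inv()*Q).as_rotvec()/n; d=(np.array(P)-p)/n
        for i in range(n):
            t=r.inv().apply(d); print(k//5,np.round(t,dec).tolist(),np.round(w,3).tolist()); k+=1
            r=r*R.from_rotvec(w)
        p=np.array(P)
E
python3 - <<'E'
from h import *
np.set_printoptions(precision=4,suppress=True)
a,b=onplane('top',(263.2,286.2),.08),onplane('top',(369.2,276.9),.08); print('front',a,b,np.linalg.norm(a-b),(a+b)/2,np.arctan2(a[0]*-1+b[0],a[1]-b[1]))
for z in (.215,.223):
    a,b=onplane('top',(240.2,211.3),z),onplane('top',(377.3,199.1),z); print('slat',a,b,np.linalg.norm(a-b),(a+b)/2)
print('knob',tri((277.5,233.5),(296.2,150.5)))
print('knob outer end top-view', onplane('top',(279,245),.2))
s,p,r=state(); print(p,s['qpos'])
h=0.025; u=np.array([np.cos(h),np.sin(h),0])
Q=Rt(h,np.deg2rad(90+20)); g=np.array([.4535,-.361,.030])+.015*u
z=Q.as_matrix()[:,2]; print(Q.as_matrix()); tcp=g+.0188*z; pre=tcp-.10*z; print('tcp',tcp,'pre',pre)
D=Rt(h,np.pi/2)
mid=r*R.from_rotvec((r.inv()*D).as_rotvec()/2)
plan([([.47,.2,.33],mid,15),(pre+[0,0,.05],D,15),(pre,Q,5)])
E
```

```text
front [0.485  0.1266 0.08  ] [ 0.506  -0.1353  0.08  ] 0.2627500425881299 [ 0.4955 -0.0043  0.08  ] 0.08010789052460372
slat [0.6513 0.1599 0.215 ] [ 0.676 -0.141  0.215] 0.3019203146639521 [0.6637 0.0094 0.215 ]
slat [0.6501 0.1584 0.223 ] [ 0.6746 -0.14    0.223 ] 0.29943405087338526 [0.6623 0.0092 0.223 ]
knob (array([0.6026, 0.0805, 0.1982]), np.float64(0.002343249937546529))
knob outer end top-view [0.5777 0.0763 0.2   ]
[0.2194 0.5579 0.2177] [ 1.1106  0.1311  1.4892 -0.      1.523  -0.0854]
[[ 0.9394  0.025  -0.3419]
 [ 0.0235 -0.9997 -0.0085]
 [-0.342   0.     -0.9397]]
tcp [ 0.4621 -0.3608  0.0123] pre [ 0.4963 -0.3599  0.1063]
0 [-0.0243, -0.0161, -0.0075] [-0.0, 0.0, 0.091]
0 [-0.0256, -0.0138, -0.0075] [-0.0, 0.0, 0.091]
0 [-0.0268, -0.0114, -0.0075] [-0.0, 0.0, 0.091]
0 [-0.0277, -0.0089, -0.0075] [-0.0, 0.0, 0.091]
0 [-0.0284, -0.0064, -0.0075] [-0.0, 0.0, 0.091]
1 [-0.0289, -0.0037, -0.0075] [-0.0, 0.0, 0.091]
1 [-0.0291, -0.0011, -0.0075] [-0.0, 0.0, 0.091]
1 [-0.0291, 0.0016, -0.0075] [-0.0, 0.0, 0.091]
1 [-0.0288, 0.0042, -0.0075] [-0.0, 0.0, 0.091]
1 [-0.0283, 0.00
[... 491 characters left out ...]
0, 0.0, 0.091]
4 [-0.0291, 0.0235, 0.0116] [-0.0, 0.0, 0.091]
4 [-0.0268, 0.026, 0.0116] [-0.0, 0.0, 0.091]
4 [-0.0243, 0.0284, 0.0116] [-0.0, 0.0, 0.091]
4 [-0.0216, 0.0305, 0.0116] [-0.0, 0.0, 0.091]
4 [-0.0188, 0.0323, 0.0116] [-0.0, 0.0, 0.091]
5 [-0.0157, 0.0339, 0.0116] [-0.0, 0.0, 0.091]
5 [-0.0126, 0.0352, 0.0116] [-0.0, 0.0, 0.091]
5 [-0.0093, 0.0362, 0.0116] [-0.0, 0.0, 0.091]
5 [-0.006, 0.0369, 0.0116] [-0.0, 0.0, 0.091]
5 [-0.0026, 0.0373, 0.0116] [-0.0, 0.0, 0.091]
6 [-0.0, 0.0, 0.01] [-0.0, -0.07, -0.0]
6 [0.0007, -0.0, 0.01] [-0.0, -0.07, -0.0]
6 [0.0014, -0.0, 0.0099] [-0.0, -0.07, -0.0]
6 [0.0021, -0.0, 0.0098] [-0.0, -0.07, -0.0]
6 [0.0028, -0.0, 0.0096] [-0.0, -0.07, -0.0]
```

Measured:
- **Rack:** front centre at (0.663, 0.009), yaw 0.081.
- **Tray:** pulled out 0.168 m. The widths (0.263 m and 0.30 m) match the given sizes.
- **Knob:** at (0.603, 0.081, 0.198), so the bar is at about 1.07 rad.

Moving to the can now.

Request:
arm_command --deltas '[{"jaw": 1,"translation": [-0.024,-0.016,-0.0075],"delta_rot": [0,0,0.091]},{"jaw": 1,"translation": [-0.026,-0.014,-0.0075],"delta_rot": [0,0,0.091]},{"jaw": 1,"translation": [-0.027,-0.011,-0.0075],"delta_rot": [0,0,0.091]},{"jaw": 1,"translation": [-0.028,-0.009,-0.0075],"delta_rot": [0,0,0.091]},{"jaw": 1,"translation": [-0.028,-0.006,-0.0075],"delta_rot": [0,0,0.091]}]'

```text
t: 0.52
tool_pos: [0.304, 0.4381, 0.2559]
eef_rot: [-0.0, 0.405, 0.914, -0.0]
contact_force: [0.1, -0.2, 0.9]
gripper_width: 0.0928
grip_force: 0.0
```

Request:
arm_command --deltas '[{"jaw": 1,"translation": [-0.029,-0.004,-0.0075],"delta_rot": [0,0,0.091]},{"jaw": 1,"translation": [-0.029,-0.001,-0.0075],"delta_rot": [0,0,0.091]},{"jaw": 1,"translation": [-0.029,0.002,-0.0075],"delta_rot": [0,0,0.091]},{"jaw": 1,"translation": [-0.029,0.004,-0.0075],"delta_rot": [0,0,0.091]},{"jaw": 1,"translation": [-0.028,0.007,-0.0075],"delta_rot": [0,0,0.091]}]'

```text
t: 0.93
tool_pos: [0.388, 0.3193, 0.2936]
eef_rot: [-0.0, 0.601, 0.799, -0.0]
contact_force: [0.6, 0.0, 1.1]
gripper_width: 0.093
grip_force: 0.0
```

Request:
arm_command --deltas '[{"jaw": 1,"translation": [-0.028,0.009,-0.0075],"delta_rot": [0,0,0.091]},{"jaw": 1,"translation": [-0.027,0.012,-0.0075],"delta_rot": [0,0,0.091]},{"jaw": 1,"translation": [-0.025,0.014,-0.0075],"delta_rot": [0,0,0.091]},{"jaw": 1,"translation": [-0.024,0.017,-0.0075],"delta_rot": [0,0,0.091]},{"jaw": 1,"translation": [-0.022,0.019,-0.0075],"delta_rot": [0,0,0.091]}]'

```text
t: 1.35
tool_pos: [0.4727, 0.2002, 0.3311]
eef_rot: [-0.0, 0.766, 0.643, -0.0]
contact_force: [-0.2, -0.1, 0.2]
gripper_width: 0.0929
grip_force: 0.0
```

Request:
arm_command --deltas '[{"jaw": 1,"translation": [-0.036,0.008,0.0116],"delta_rot": [0,0,0.091]},{"jaw": 1,"translation": [-0.036,0.012,0.0116],"delta_rot": [0,0,0.091]},{"jaw": 1,"translation": [-0.034,0.015,0.0116],"delta_rot": [0,0,0.091]},{"jaw": 1,"translation": [-0.033,0.018,0.0116],"delta_rot": [0,0,0.091]},{"jaw": 1,"translation": [-0.031,0.021,0.0116],"delta_rot": [0,0,0.091]}]'

```text
t: 1.77
tool_pos: [0.4828, 0.0132, 0.2723]
eef_rot: [-0.0, 0.891, 0.454, -0.0]
contact_force: [1.0, 0.1, 0.4]
gripper_width: 0.0927
grip_force: 0.0
```

Request:
arm_command --deltas '[{"jaw": 1,"translation": [-0.029,0.024,0.0116],"delta_rot": [0,0,0.091]},{"jaw": 1,"translation": [-0.027,0.026,0.0116],"delta_rot": [0,0,0.091]},{"jaw": 1,"translation": [-0.024,0.028,0.0116],"delta_rot": [0,0,0.091]},{"jaw": 1,"translation": [-0.022,0.031,0.0116],"delta_rot": [0,0,0.091]},{"jaw": 1,"translation": [-0.019,0.032,0.0116],"delta_rot": [0,0,0.091]}]'

```text
t: 2.18
tool_pos: [0.4932, -0.1739, 0.2143]
eef_rot: [-0.0, 0.97, 0.241, -0.0]
contact_force: [0.4, -0.1, -0.2]
gripper_width: 0.0933
grip_force: 0.0
```

Request:
arm_command --deltas '[{"jaw": 1,"translation": [-0.016,0.034,0.0116],"delta_rot": [0,0,0.091]},{"jaw": 1,"translation": [-0.013,0.035,0.0116],"delta_rot": [0,0,0.091]},{"jaw": 1,"translation": [-0.009,0.036,0.0116],"delta_rot": [0,0,0.091]},{"jaw": 1,"translation": [-0.006,0.037,0.0116],"delta_rot": [0,0,0.091]},{"jaw": 1,"translation": [-0.003,0.037,0.0116],"delta_rot": [0,0,0.091]}]'

```text
t: 2.6
tool_pos: [0.5032, -0.3601, 0.156]
eef_rot: [-0.0, 1.0, 0.016, -0.0]
contact_force: [0.8, -0.4, 0.8]
gripper_width: 0.093
grip_force: 0.0
```

Request:
arm_command --deltas '[{"jaw": 1,"translation": [0,0,0.01],"delta_rot": [0,-0.07,0]},{"jaw": 1,"translation": [0.001,0,0.01],"delta_rot": [0,-0.07,0]},{"jaw": 1,"translation": [0.001,0,0.01],"delta_rot": [0,-0.07,0]},{"jaw": 1,"translation": [0.002,0,0.01],"delta_rot": [0,-0.07,0]},{"jaw": 1,"translation": [0.003,0,0.01],"delta_rot": [0,-0.07,0]}]'

```text
t: 3.02
tool_pos: [0.5034, -0.3586, 0.1059]
eef_rot: [0.003, 0.984, 0.018, -0.176]
contact_force: [-0.2, 0.6, -0.9]
gripper_width: 0.0931
grip_force: 0.0
```

```bash
python3 - <<'E'
from h import *
np.set_printoptions(precision=4,suppress=True)
cv2.imwrite('pics/s1.png',manip.read_camera('side'))
s,p,r=state(); print(s['t'],p,np.array(s['qpos'])); print(r.as_matrix())
Q=Rt(.025,np.deg2rad(110)); g=np.array([.4535,-.361,.030])+.015*np.array([1,.025,0])
plan([(g+.0188*Q.as_matrix()[:,2],Q,5)])
E
```

```text
3.0667 [ 0.5021 -0.3562  0.1   ] [-0.5766  0.5661  1.2172 -0.2038  1.6608  0.9681]
[[ 0.9337  0.0379 -0.356 ]
 [ 0.0371 -0.9993 -0.0089]
 [-0.3561 -0.0049 -0.9344]]
0 [-0.0013, 0.0007, 0.0192] [-0.0, 0.003, 0.003]
0 [-0.0013, 0.0007, 0.0192] [-0.0, 0.003, 0.003]
0 [-0.0014, 0.0007, 0.0192] [-0.0, 0.003, 0.003]
0 [-0.0014, 0.0007, 0.0192] [-0.0, 0.003, 0.003]
0 [-0.0015, 0.0007, 0.0192] [-0.0, 0.003, 0.003]
```

View pics/s1.png

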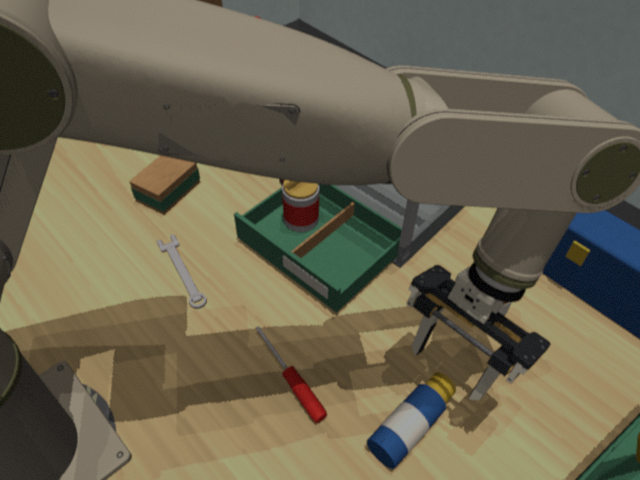

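The side view shows the open gripper over the cap, around (480,330), and tilted as planned, with the can undisturbed at (412,420). Descending.

Request:
arm_command --deltas '[{"jaw": 1,"translation": [-0.0015,0.001,0.024],"delta_rot": [0,0.003,0.003]},{"jaw": 1,"translation": [-0.0015,0.001,0.024],"delta_rot": [0,0.003,0.003]},{"jaw": 1,"translation": [-0.0015,0.001,0.02],"delta_rot": [0,0.003,0.003]},{"jaw": 1,"translation": [-0.0015,0.001,0.018],"delta_rot": [0,0.003,0.003]},{"jaw": 1,"translation": [-0.001,0,0.008],"delta_rot": [0,0.003,0.003]}]'

```text
t: 3.48
tool_pos: [0.4629, -0.3627, 0.0175]
eef_rot: [0.003, 0.986, 0.011, -0.168]
contact_force: [0.9, -0.9, -0.4]
gripper_width: 0.093
grip_force: 0.0
```

```bash
python3 - <<'E'
from h import *
np.set_printoptions(precision=4,suppress=True)
s=manip.read_camera('side'); t=manip.read_camera('top'); cv2.imwrite('pics/m2.png',np.hstack([s[260:480,300:600],t[220:440,380:560]]))
s,p,r=state(); print(s['t'],p,s['contact_force'])
g=p-.0188*r.as_matrix()[:,2]; print('grasp',g)
E
```

```text
3.5833 [ 0.4635 -0.3629  0.0188] [-0.0717 -0.0073 -0.3597]
grasp [ 0.4697 -0.3627  0.0366]
```

View pics/m2.png

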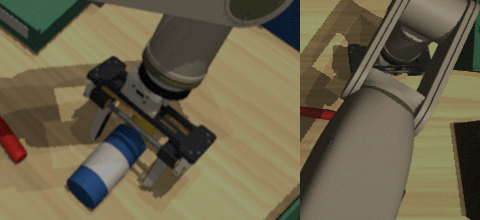

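The fingers straddle the blue body just below the cap. The grasp point is 8 mm too high, so I'll lower it and close.

Request:
arm_command --deltas '[{"jaw": 1,"translation": [0,-0.001,0.004],"delta_rot": [0,0,0]},{"jaw": 1,"translation": [0,-0.001,0.003],"delta_rot": [0,0,0]},{"jaw": -1,"translation": [0,0,0],"delta_rot": [0,0,0]},{"jaw": -1,"translation": [0,0,0],"delta_rot": [0,0,0]},{"jaw": -1,"translation": [0,0,0],"delta_rot": [0,0,0]}]'

```text
t: 4.0
tool_pos: [0.4636, -0.362, 0.0144]
eef_rot: [0.005, 0.986, 0.011, -0.166]
contact_force: [0.0, 0.3, -0.9]
gripper_width: 0.0774
grip_force: 0.0
```

Request:
arm_command --deltas '[{"jaw": -1,"translation": [0,0,0],"delta_rot": [0,0,0]},{"jaw": -1,"translation": [0,0,0],"delta_rot": [0,0,0]},{"jaw": -1,"translation": [0,0,0],"delta_rot": [0,0,0]},{"jaw": -1,"translation": [0,0,0],"delta_rot": [0,0,0]},{"jaw": -1,"translation": [0,0,0],"delta_rot": [0,0,0]}]'

```text
t: 4.42
tool_pos: [0.4631, -0.3619, 0.0138]
eef_rot: [0.004, 0.986, 0.011, -0.167]
contact_force: [0.8, 0.4, 1.5]
gripper_width: 0.0554
grip_force: 29.9
```

```bash
python3 - <<'E'
from h import *
s,p,r=state(); print(s['t'],p.round(4),np.round(s['contact_force'],2),s['gripper_width'],s['grip_force'],(p-.0188*r.as_matrix()[:,2]).round(4))
H=np.deg2rad(35)
# lift, then swing up with heading 35 deg while staying right of tray
U=Rt(H,np.deg2rad(20)); M=Rt(.025+(H-.025)*.5,np.deg2rad(65))
L=p+[0,0,.10]
plan([(L,r,5),([.45,-.35,.20],M,10),([.45,-.30,.24],U,10)])
E
```

```text
4.4167 [ 0.4631 -0.3619  0.0138] [0.85 0.42 1.49] 0.055385098074033946 29.938847422599792 [ 0.4693 -0.3617  0.0316]
0 [-0.0066, 0.0001, -0.0189] [0.0, 0.0, 0.0]
0 [-0.0066, 0.0001, -0.0189] [0.0, 0.0, 0.0]
0 [-0.0066, 0.0001, -0.0189] [0.0, 0.0, 0.0]
0 [-0.0066, 0.0001, -0.0189] [0.0, 0.0, 0.0]
0 [-0.0066, 0.0001, -0.0189] [0.0, 0.0, 0.0]
1 [-0.004, -0.0012, -0.0077] [0.002, 0.077, -0.03]
1 [-0.0034, -0.0013, -0.008] [0.002, 0.077, -0.03]
1 [-0.0027, -0.0014, -0.0082] [0.002, 0.077, -0.03]
1 [-0.0021, -0.0015, -0.0084] [0.002, 0.077, -0.03]
1 [-0.0014, -0.0016, -0.0086] [0.002, 0.077, -0.03]
2 [-0.0007, -0.0016, -0.0086] [0.002, 0.077, -0.03]
2 [0.0001, -0.0016, -0.0086] [0.002, 0.077, -0.03]
2 [0.0008, -0.0017, -0.0086] [0.002, 0.077, -0.03]
2 [0.0015, -0.0016, -0.0085] [0.002, 0.077, -0.03]
2 [0.0022, -0.0016, -0.0084] [0.002, 0.077, -0.03]
3 [0.0031, -0.0047, -0.003] [0.022, 0.078, -0.02]
3 [0.0034, -0.0047, -0.0026] [0.022, 0.078, -0.02]
3 [0.0037, -0.0047, -0.0022] [0.022, 0.078, -0.02]
3 [0.004, -0.0047, -0.0018] [0.022, 0.078, -0.02]
3 [0.0042, -0.0046, -0.0014] [0.022, 0.078, -0.02]
4 [0.0044, -0.0046, -0.001] [0.022, 0.078, -0.02]
4 [0.0045, -0.0045, -0.0005] [0.022, 0.078, -0.02]
4 [0.0046, -0.0044, -0.0001] [0.022, 0.078, -0.02]
4 [0.0047, -0.0043, 0.0004] [0.022, 0.078, -0.02]
4 [0.0047, -0.0042, 0.0009] [0.022, 0.078, -0.02]
```

Gripped at 55.4 mm and 30 N, which fits a 56 mm can. Now lifting and swinging it upright.

Request:
arm_command --deltas '[{"jaw": -1,"translation": [-0.004,0,-0.011],"delta_rot": [0,0,0]},{"jaw": -1,"translation": [-0.007,0,-0.021],"delta_rot": [0,0,0]},{"jaw": -1,"translation": [-0.008,0,-0.021],"delta_rot": [0,0,0]},{"jaw": -1,"translation": [-0.007,0,-0.021],"delta_rot": [0,0,0]},{"jaw": -1,"translation": [-0.007,0,-0.021],"delta_rot": [0,0,0]}]'

```text
t: 4.83
tool_pos: [0.4628, -0.3612, 0.1157]
eef_rot: [0.004, 0.986, 0.011, -0.167]
contact_force: [0.4, -1.5, -3.4]
gripper_width: 0.0557
grip_force: 29.9
```

Request:
arm_command --deltas '[{"jaw": -1,"translation": [-0.004,-0.001,-0.008],"delta_rot": [0.002,0.077,-0.03]},{"jaw": -1,"translation": [-0.003,-0.001,-0.008],"delta_rot": [0.002,0.077,-0.03]},{"jaw": -1,"translation": [-0.003,-0.001,-0.008],"delta_rot": [0.002,0.077,-0.03]},{"jaw": -1,"translation": [-0.002,-0.002,-0.008],"delta_rot": [0.002,0.077,-0.03]},{"jaw": -1,"translation": [-0.001,-0.002,-0.009],"delta_rot": [0.002,0.077,-0.03]}]'

```text
t: 5.25
tool_pos: [0.4569, -0.3551, 0.1586]
eef_rot: [-0.015, 0.996, 0.085, 0.027]
contact_force: [-1.0, -0.6, -3.1]
gripper_width: 0.0556
grip_force: 29.9
```

Request:
arm_command --deltas '[{"jaw": -1,"translation": [-0.001,-0.002,-0.009],"delta_rot": [0.002,0.077,-0.03]},{"jaw": -1,"translation": [0,-0.002,-0.009],"delta_rot": [0.002,0.077,-0.03]},{"jaw": -1,"translation": [0.001,-0.002,-0.009],"delta_rot": [0.002,0.077,-0.03]},{"jaw": -1,"translation": [0.002,-0.002,-0.009],"delta_rot": [0.002,0.077,-0.03]},{"jaw": -1,"translation": [0.002,-0.002,-0.008],"delta_rot": [0.002,0.077,-0.03]}]'

```text
t: 5.67
tool_pos: [0.4498, -0.3475, 0.2035]
eef_rot: [-0.033, 0.963, 0.155, 0.217]
contact_force: [-0.6, 0.7, -3.7]
gripper_width: 0.0554
grip_force: 29.9
```

```bash
python3 - <<'E'
from h import *
np.set_printoptions(precision=3,suppress=True)
s,p,r=state(); print(s['t'],p,np.array(s['qpos']),np.round(s['contact_force'],2),s['gripper_width'],s['grip_force'])
z=r.as_matrix()[:,2]; print('heading,pitch deg',np.rad2deg(np.arctan2(z[1],z[0])),np.rad2deg(np.arcsin(-z[2])),'y_tool',r.as_matrix()[:,1])
plan([([.45,-.30,.24],Rt(np.deg2rad(35),np.deg2rad(20)),10)])
E
```

```text
5.6667 [ 0.45  -0.347  0.204] [-1.034 -0.127  1.841  0.443  1.345  0.135] [-0.58  0.74 -3.69] 0.055372338284045246 29.939917623996735
heading,pitch deg 17.755116577543493 64.59201845030388 y_tool [ 0.313 -0.95   0.004]
0 [0.0029, -0.0045, -0.0027] [0.022, 0.077, -0.02]
0 [0.0032, -0.0045, -0.0023] [0.022, 0.077, -0.02]
0 [0.0035, -0.0045, -0.002] [0.022, 0.077, -0.02]
0 [0.0037, -0.0044, -0.0016] [0.022, 0.077, -0.02]
0 [0.0039, -0.0044, -0.0012] [0.022, 0.077, -0.02]
1 [0.0041, -0.0043, -0.0008] [0.022, 0.077, -0.02]
1 [0.0042, -0.0043, -0.0004] [0.022, 0.077, -0.02]
1 [0.0043, -0.0042, 0.0] [0.022, 0.077, -0.02]
1 [0.0043, -0.0041, 0.0005] [0.022, 0.077, -0.02]
1 [0.0044, -0.004, 0.0009] [0.022, 0.077, -0.02]
```

Request:
arm_command --deltas '[{"jaw": -1,"translation": [0.003,-0.0045,-0.003],"delta_rot": [0.022,0.077,-0.02]},{"jaw": -1,"translation": [0.003,-0.0045,-0.002],"delta_rot": [0.022,0.077,-0.02]},{"jaw": -1,"translation": [0.0035,-0.0045,-0.002],"delta_rot": [0.022,0.077,-0.02]},{"jaw": -1,"translation": [0.004,-0.0045,-0.0015],"delta_rot": [0.022,0.077,-0.02]},{"jaw": -1,"translation": [0.004,-0.0045,-0.001],"delta_rot": [0.022,0.077,-0.02]}]'

```text
t: 6.08
tool_pos: [0.45, -0.3235, 0.2213]
eef_rot: [-0.104, 0.892, 0.204, 0.39]
contact_force: [1.3, 0.5, -3.9]
gripper_width: 0.0553
grip_force: 29.9
```

Request:
arm_command --deltas '[{"jaw": -1,"translation": [0.004,-0.004,-0.001],"delta_rot": [0.022,0.077,-0.02]},{"jaw": -1,"translation": [0.004,-0.004,0],"delta_rot": [0.022,0.077,-0.02]},{"jaw": -1,"translation": [0.004,-0.004,0],"delta_rot": [0.022,0.077,-0.02]},{"jaw": -1,"translation": [0.004,-0.004,0.0005],"delta_rot": [0.022,0.077,-0.02]},{"jaw": -1,"translation": [0.0045,-0.004,0.001],"delta_rot": [0.022,0.077,-0.02]}]'

```text
t: 6.5
tool_pos: [0.4504, -0.3007, 0.2382]
eef_rot: [-0.17, 0.783, 0.246, 0.546]
contact_force: [-0.4, 0.5, -1.8]
gripper_width: 0.0557
grip_force: 29.9
```

```bash
python3 - <<'E'
from h import *
np.set_printoptions(precision=4,suppress=True)
cv2.imwrite('pics/s3.png',manip.read_camera('side'))
s,p,r=state(); print(s['t'],p,np.array(s['qpos']),np.round(s['contact_force'],2),s['gripper_width'])
z=r.as_matrix()[:,2]; print('heading,pitch deg',np.rad2deg(np.arctan2(z[1],z[0])),np.rad2deg(np.arcsin(-z[2])),'y_tool',r.as_matrix()[:,1])
g=p-.0188*z; print('grip',g)
E
```

```text
6.55 [ 0.4499 -0.2992  0.2364] [-1.362   0.181   1.8841  1.0713  1.7335 -0.6041] [-2.82  2.24 -5.34] 0.05569849251576003
heading,pitch deg 34.9115430347747 19.832621720445733 y_tool [ 0.5716 -0.8205 -0.0025]
grip [ 0.4354 -0.3093  0.2427]
```

View pics/s3.png

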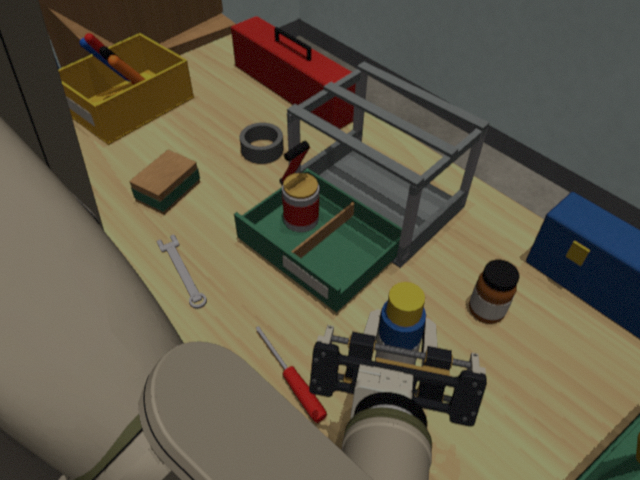

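The can is upright in the gripper, with the cap at about (405,300), and the tray, tin and bar are unchanged. Next I'll check its tilt and plan the move to the bay.

```bash
python3 - <<'E'
from h import *
np.set_printoptions(precision=4,suppress=True)
im=cv2.imread('pics/s3.png'); m=mask(im,(20,120,60),(34,255,255),(370,275,440,330)); c=big(m)
print('cap',cv2.boundingRect(c)); 
s,p,r=state(); Q=Rt(np.deg2rad(35),np.deg2rad(20)); z=Q.as_matrix()[:,2]; g=p-.0188*r.as_matrix()[:,2]
# expected silhouette of an upright cap
a=np.linspace(0,6.28,60); P=np.vstack([np.c_[.022*np.cos(a),.022*np.sin(a),0*a+h] for h in (.030,.065)])+g
print('expected cap bbox',cv2.boundingRect(proj('side',P).astype(np.float32)))
b=np.array([.5955,-.0614,.018])
up=b+[0,0,.225]+.0188*z; dn=b+[0,0,.100]+.0188*z; print(up,dn)
plan([(up,Q,15),(dn,Q,10)])
E
```

```text
cap (389, 281, 37, 45)
expected cap bbox (384, 283, 41, 48)
[ 0.61   -0.0513  0.2366] [ 0.61   -0.0513  0.1116]
0 [0.0062, -0.0075, 0.0171] [0.0, -0.0, -0.0]
0 [0.0062, -0.0075, 0.0171] [0.0, -0.0, -0.0]
0 [0.0062, -0.0075, 0.0171] [0.0, -0.0, -0.0]
0 [0.0062, -0.0075, 0.0171] [0.0, -0.0, -0.0]
0 [0.0062, -0.0075, 0.0171] [0.0, -0.0, -0.0]
1 [0.0062, -0.0074, 0.0171] [0.0, -0.0, -0.0]
1 [0.0062, -0.0074, 0.0171] [0.0, -0.0, -0.0]
1 [0.0062, -0.0074, 0.0171] [0.0, -0.0, -0.0]
1 [0.0062, -0.0074, 0.0171] [0.0, -0.0, -0.0]
1 [0.0062, -0.0074, 0.0171] [0.0, -0.0, -0.0]
2 [0.0062, -0.0074, 0.0171] [0.0, -0.0, -0.0]
2 [0.0062, -0.0074, 0.0171] [0.0, -0.0, -0.0]
2 [0.0062, -0.0074, 0.0171] [0.0, -0.0, -0.0]
2 [0.0062, -0.0074, 0.0171] [0.0, -0.0, -0.0]
2 [0.0062, -0.0074, 0.0171] [0.0, -0.0, -0.0]
3 [-0.0117, -0.0, 0.0043] [0.0, -0.0, 0.0]
3 [-0.0117, -0.0, 0.0043] [0.0, -0.0, 0.0]
3 [-0.0117, -0.0, 0.0043] [0.0, -0.0, 0.0]
3 [-0.0117, -0.0, 0.0043] [0.0, -0.0, 0.0]
3 [-0.0117, -0.0, 0.0043] [0.0, -0.0, 0.0]
4 [-0.0117, -0.0, 0.0043] [0.0, -0.0, 0.0]
4 [-0.0117, -0.0, 0.0043] [0.0, -0.0, 0.0]
4 [-0.0117, -0.0, 0.0043] [0.0, -0.0, 0.0]
4 [-0.0117, -0.0, 0.0043] [0.0, -0.0, 0.0]
4 [-0.0117, -0.0, 0.0043] [0.0, -0.0, 0.0]
```

The cap centre is within 2–3 px of where an upright can should show it. Moving over the bay.

Request:
arm_command --deltas '[{"jaw": -1,"translation": [0.006,-0.0075,0.017],"delta_rot": [0,0,0]},{"jaw": -1,"translation": [0.006,-0.0075,0.017],"delta_rot": [0,0,0]},{"jaw": -1,"translation": [0.006,-0.0075,0.017],"delta_rot": [0,0,0]},{"jaw": -1,"translation": [0.006,-0.0075,0.017],"delta_rot": [0,0,0]},{"jaw": -1,"translation": [0.006,-0.0075,0.017],"delta_rot": [0,0,0]}]'

```text
t: 6.97
tool_pos: [0.5039, -0.2177, 0.2362]
eef_rot: [-0.17, 0.784, 0.245, 0.544]
contact_force: [0.3, 0.4, -2.2]
gripper_width: 0.0558
grip_force: 29.9
```

Request:
arm_command --deltas '[{"jaw": -1,"translation": [0.006,-0.0075,0.017],"delta_rot": [0,0,0]},{"jaw": -1,"translation": [0.006,-0.0075,0.017],"delta_rot": [0,0,0]},{"jaw": -1,"translation": [0.006,-0.0075,0.017],"delta_rot": [0,0,0]},{"jaw": -1,"translation": [0.006,-0.0075,0.017],"delta_rot": [0,0,0]},{"jaw": -1,"translation": [0.006,-0.0075,0.017],"delta_rot": [0,0,0]}]'

```text
t: 7.38
tool_pos: [0.5567, -0.1354, 0.2349]
eef_rot: [-0.17, 0.784, 0.245, 0.544]
contact_force: [1.8, -0.1, -2.7]
gripper_width: 0.0555
grip_force: 29.9
```

Request:
arm_command --deltas '[{"jaw": -1,"translation": [0.006,-0.0075,0.017],"delta_rot": [0,0,0]},{"jaw": -1,"translation": [0.006,-0.0075,0.017],"delta_rot": [0,0,0]},{"jaw": -1,"translation": [0.006,-0.0075,0.017],"delta_rot": [0,0,0]},{"jaw": -1,"translation": [0.006,-0.0075,0.017],"delta_rot": [0,0,0]},{"jaw": -1,"translation": [0.006,-0.0075,0.017],"delta_rot": [0,0,0]}]'

```text
t: 7.8
tool_pos: [0.6094, -0.0531, 0.2336]
eef_rot: [-0.17, 0.784, 0.245, 0.544]
contact_force: [-0.1, 0.5, -3.2]
gripper_width: 0.0554
grip_force: 29.9
```

```bash
python3 - <<'E'
from h import *
np.set_printoptions(precision=4,suppress=True)
cv2.imwrite('pics/s4.png',manip.read_camera('side'))
s,p,r=state(); print(s['t'],p,np.array(s['qpos']),np.round(s['contact_force'],2),s['gripper_width'])
z=r.as_matrix()[:,2]; g=p-.0188*z; print('grip',g, 'heading,pitch',np.rad2deg(np.arctan2(z[1],z[0])),np.rad2deg(np.arcsin(-z[2])))
Q=Rt(np.deg2rad(35),np.deg2rad(20)); dn=np.array([.5955,-.0614,.123])+.0188*Q.as_matrix()[:,2]
plan([(dn,Q,10)])
E
```

```text
7.85 [ 0.61   -0.0507  0.2336] [-0.7951 -0.1431  2.2113  1.3247  1.2622 -0.4286] [ 0.46  2.07 -3.16] 0.055009793821183664
grip [ 0.5955 -0.0607  0.2401] heading,pitch 34.852544327964395 20.421614922421796
0 [-0.011, 0.0001, 0.0041] [0.0, 0.001, -0.0]
0 [-0.011, 0.0001, 0.004] [0.0, 0.001, -0.0]
0 [-0.011, 0.0001, 0.004] [0.0, 0.001, -0.0]
0 [-0.011, 0.0001, 0.004] [0.0, 0.001, -0.0]
0 [-0.011, 0.0001, 0.004] [0.0, 0.001, -0.0]
1 [-0.011, 0.0001, 0.004] [0.0, 0.001, -0.0]
1 [-0.011, 0.0001, 0.004] [0.0, 0.001, -0.0]
1 [-0.011, 0.0001, 0.004] [0.0, 0.001, -0.0]
1 [-0.011, 0.0001, 0.004] [0.0, 0.001, -0.0]
1 [-0.011, 0.0001, 0.004] [0.0, 0.001, -0.0]
```

View pics/s4.png

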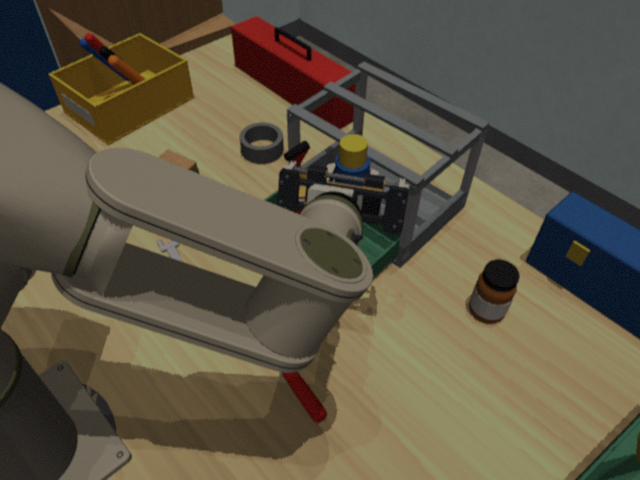

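The can is over the empty bay, with the cap at (352,150), and clear of the tin and the knob. Lowering.

Request:
arm_command --deltas '[{"jaw": -1,"translation": [-0.014,0,0.005],"delta_rot": [0,0.001,0]},{"jaw": -1,"translation": [-0.014,0,0.005],"delta_rot": [0,0.001,0]},{"jaw": -1,"translation": [-0.014,0,0.005],"delta_rot": [0,0.001,0]},{"jaw": -1,"translation": [-0.014,0,0.005],"delta_rot": [0,0.001,0]},{"jaw": -1,"translation": [-0.014,0,0.005],"delta_rot": [0,0.001,0]}]'

```text
t: 8.27
tool_pos: [0.6085, -0.0544, 0.1587]
eef_rot: [-0.171, 0.782, 0.245, 0.546]
contact_force: [0.4, -0.1, -2.6]
gripper_width: 0.0554
grip_force: 29.9
```

Request:
arm_command --deltas '[{"jaw": -1,"translation": [-0.011,0,0.004],"delta_rot": [0,0.001,0]},{"jaw": -1,"translation": [-0.01,0,0.004],"delta_rot": [0,0,0]},{"jaw": -1,"translation": [-0.008,0,0.003],"delta_rot": [0,0,0]},{"jaw": -1,"translation": [-0.006,0,0.002],"delta_rot": [0,0,0]},{"jaw": -1,"translation": [-0.003,0,0.001],"delta_rot": [0,0,0]}]'

```text
t: 8.68
tool_pos: [0.6085, -0.0543, 0.1179]
eef_rot: [-0.171, 0.782, 0.244, 0.547]
contact_force: [0.2, -0.5, -2.8]
gripper_width: 0.0553
grip_force: 29.9
```

```bash
python3 - <<'E'
from h import *
np.set_printoptions(precision=4,suppress=True)
s,p,r=state(); print(s['t'],p,np.round(s['contact_force'],2),s['gripper_width'])
z=r.as_matrix()[:,2]; g=p-.0188*z; print('grip',g, 'heading,pitch',np.rad2deg(np.arctan2(z[1],z[0])),np.rad2deg(np.arcsin(-z[2])))
E
```

```text
8.6833 [ 0.6085 -0.0543  0.1179] [ 0.25 -0.5  -2.76] 0.05527199352306684
grip [ 0.594  -0.0643  0.1243] heading,pitch 34.74649925756783 20.063070267178084
```

Request:
arm_command --deltas '[{"jaw": -1,"translation": [-0.0025,0,0.001],"delta_rot": [0,0,0]},{"jaw": -1,"translation": [-0.0025,0,0.001],"delta_rot": [0,0,0]},{"jaw": -1,"translation": [-0.0015,0,0.0005],"delta_rot": [0,0,0]},{"jaw": -1,"translation": [-0.001,0,0.0004],"delta_rot": [0,0,0]},{"jaw": -1,"translation": [0,0,0],"delta_rot": [0,0,0]}]'

```text
t: 9.1
tool_pos: [0.6088, -0.0543, 0.1104]
eef_rot: [-0.171, 0.782, 0.244, 0.547]
contact_force: [0.1, 0.7, -3.9]
gripper_width: 0.0554
grip_force: 29.9
```

Request:
arm_command --deltas '[{"jaw": -1,"translation": [-0.001,0,0.0004],"delta_rot": [0,0,0]},{"jaw": -1,"translation": [-0.001,0,0.0004],"delta_rot": [0,0,0]},{"jaw": -1,"translation": [0,0,0],"delta_rot": [0,0,0]},{"jaw": -1,"translation": [0,0,0],"delta_rot": [0,0,0]},{"jaw": -1,"translation": [0,0,0],"delta_rot": [0,0,0]}]'

```text
t: 9.52
tool_pos: [0.6088, -0.0542, 0.1082]
eef_rot: [-0.171, 0.782, 0.244, 0.547]
contact_force: [0.7, -0.1, -3.0]
gripper_width: 0.0556
grip_force: 29.9
```

Request:
arm_command --deltas '[{"jaw": -1,"translation": [-0.001,0,0.0004],"delta_rot": [0,0,0]},{"jaw": -1,"translation": [-0.001,0,0.0004],"delta_rot": [0,0,0]},{"jaw": -1,"translation": [0,0,0],"delta_rot": [0,0,0]},{"jaw": -1,"translation": [0,0,0],"delta_rot": [0,0,0]},{"jaw": -1,"translation": [0,0,0],"delta_rot": [0,0,0]}]'

```text
t: 9.93
tool_pos: [0.6096, -0.0544, 0.1079]
eef_rot: [-0.171, 0.781, 0.244, 0.549]
contact_force: [-1.7, 0.6, 7.0]
gripper_width: 0.0556
grip_force: 29.9
```

The foot has met the tray floor (+10 N). Now release and draw back along the fingers.

Request:
arm_command --deltas '[{"jaw": -1,"translation": [0.001,0,-0.0003],"delta_rot": [0,0,0]},{"jaw": 1,"translation": [0,0,0],"delta_rot": [0,0,0]},{"jaw": 1,"translation": [0,0,0],"delta_rot": [0,0,0]},{"jaw": 1,"translation": [0,0,0],"delta_rot": [0,0,0]},{"jaw": 1,"translation": [0,0,0],"delta_rot": [0,0,0]}]'

```text
t: 10.35
tool_pos: [0.6089, -0.0541, 0.1071]
eef_rot: [-0.171, 0.782, 0.244, 0.547]
contact_force: [-0.6, 0.2, 0.6]
gripper_width: 0.0779
grip_force: 0.0
```

Request:
arm_command --deltas '[{"jaw": 1,"translation": [0,0,0],"delta_rot": [0,0,0]},{"jaw": 1,"translation": [0,0,0],"delta_rot": [0,0,0]},{"jaw": 1,"translation": [0,0,0],"delta_rot": [0,0,0]},{"jaw": 1,"translation": [0,0,0],"delta_rot": [0,0,0]},{"jaw": 1,"translation": [0,0,0],"delta_rot": [0,0,0]}]'

```text
t: 10.77
tool_pos: [0.6089, -0.0541, 0.1071]
eef_rot: [-0.171, 0.782, 0.244, 0.547]
contact_force: [0.0, -1.3, 0.2]
gripper_width: 0.0934
grip_force: 0.0
```

Request:
arm_command --deltas '[{"jaw": 1,"translation": [0,0,-0.01],"delta_rot": [0,0,0]},{"jaw": 1,"translation": [0,0,-0.015],"delta_rot": [0,0,0]},{"jaw": 1,"translation": [0,0,-0.02],"delta_rot": [0,0,0]},{"jaw": 1,"translation": [0,0,-0.03],"delta_rot": [0,0,0]},{"jaw": 1,"translation": [0,0,-0.03],"delta_rot": [0,0,0]}]'

```text
t: 11.18
tool_pos: [0.5263, -0.1102, 0.1433]
eef_rot: [-0.172, 0.782, 0.244, 0.547]
contact_force: [0.7, -0.7, 0.3]
gripper_width: 0.0927
grip_force: 0.0
```

```bash
python3 - <<'E'
from h import *
np.set_printoptions(precision=4,suppress=True)
a=manip.read_camera('side'); t=manip.read_camera('top'); cv2.imwrite('pics/m5.png',np.hstack([a[100:400,220:540],t[150:450,230:550]]))
s,p,r=state(); print(s['t'],p,np.array(s['qpos']),np.round(s['contact_force'],2),s['gripper_width'])
E
```

```text
11.2833 [ 0.5265 -0.1137  0.1446] [-1.0615  0.0409  2.2544  1.2468  1.4079 -0.7164] [-0.06 -0.81  0.81] 0.09321885140145528
```

View pics/m5.png

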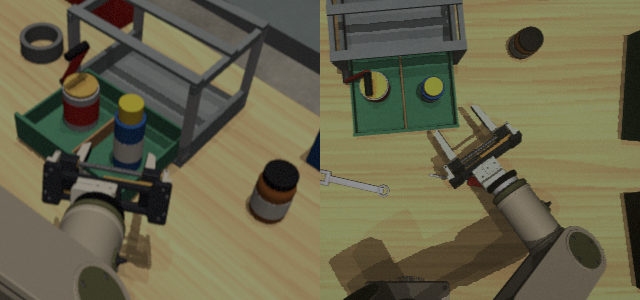

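The can stands upright in the empty bay, with the cap at (432,85) of the top-view half. The tin, bar and bystanders are undisturbed. Next: shut the jaw and get in front of the tray wall.

```bash
python3 - <<'E'
from h import *
Q=Rt(np.deg2rad(20),np.deg2rad(35))
plan([([.445,-.05,.13],Q,10),([.445,-.05,.055],Q,5)])
E
```

```text
0 [-0.0024, -0.0099, -0.0024] [-0.022, -0.026, 0.012]
0 [-0.0026, -0.0098, -0.0026] [-0.022, -0.026, 0.012]
0 [-0.0028, -0.0097, -0.0027] [-0.022, -0.026, 0.012]
0 [-0.003, -0.0096, -0.0029] [-0.022, -0.026, 0.012]
0 [-0.0032, -0.0095, -0.003] [-0.022, -0.026, 0.012]
1 [-0.0034, -0.0094, -0.0031] [-0.022, -0.026, 0.012]
1 [-0.0036, -0.0093, -0.0033] [-0.022, -0.026, 0.012]
1 [-0.0037, -0.0092, -0.0034] [-0.022, -0.026, 0.012]
1 [-0.0039, -0.009, -0.0035] [-0.022, -0.026, 0.012]
1 [-0.0041, -0.0089, -0.0036] [-0.022, -0.026, 0.012]
2 [-0.0123, 0.0, 0.0086] [0.0, 0.0, -0.0]
2 [-0.0123, 0.0, 0.0086] [0.0, 0.0, -0.0]
2 [-0.0123, 0.0, 0.0086] [0.0, 0.0, -0.0]
2 [-0.0123, 0.0, 0.0086] [0.0, 0.0, -0.0]
2 [-0.0123, 0.0, 0.0086] [0.0, 0.0, -0.0]
```

Request:
arm_command --deltas '[{"jaw": -1,"translation": [-0.002,-0.01,-0.0025],"delta_rot": [-0.022,-0.026,0.012]},{"jaw": -1,"translation": [-0.0025,-0.01,-0.0025],"delta_rot": [-0.022,-0.026,0.012]},{"jaw": -1,"translation": [-0.003,-0.01,-0.003],"delta_rot": [-0.022,-0.026,0.012]},{"jaw": -1,"translation": [-0.003,-0.0095,-0.003],"delta_rot": [-0.022,-0.026,0.012]},{"jaw": -1,"translation": [-0.003,-0.0095,-0.003],"delta_rot": [-0.022,-0.026,0.012]}]'

```text
t: 11.7
tool_pos: [0.4885, -0.081, 0.136]
eef_rot: [-0.13, 0.831, 0.202, 0.501]
contact_force: [-20.5, 33.7, -31.8]
gripper_width: 0.0644
grip_force: 0.0
```

Request:
arm_command --deltas '[{"jaw": -1,"translation": [-0.0035,-0.0095,-0.003],"delta_rot": [-0.022,-0.026,0.012]},{"jaw": -1,"translation": [-0.0035,-0.009,-0.003],"delta_rot": [-0.022,-0.026,0.012]},{"jaw": -1,"translation": [-0.004,-0.009,-0.0035],"delta_rot": [-0.022,-0.026,0.012]},{"jaw": -1,"translation": [-0.004,-0.009,-0.0035],"delta_rot": [-0.022,-0.026,0.012]},{"jaw": -1,"translation": [-0.004,-0.009,-0.0035],"delta_rot": [-0.022,-0.026,0.012]}]'

```text
t: 12.12
tool_pos: [0.4861, -0.095, 0.1325]
eef_rot: [-0.108, 0.874, 0.172, 0.442]
contact_force: [0.1, -0.0, 0.1]
gripper_width: 0.031
grip_force: 0.0
```

Request:
arm_command --deltas '[{"jaw": -1,"translation": [-0.012,0,0.0085],"delta_rot": [0,0,0]},{"jaw": -1,"translation": [-0.012,0,0.0085],"delta_rot": [0,0,0]},{"jaw": -1,"translation": [-0.012,0,0.0085],"delta_rot": [0,0,0]},{"jaw": -1,"translation": [-0.012,0,0.0085],"delta_rot": [0,0,0]},{"jaw": -1,"translation": [-0.012,0,0.0085],"delta_rot": [0,0,0]}]'

```text
t: 12.53
tool_pos: [0.4863, -0.0945, 0.0587]
eef_rot: [-0.109, 0.873, 0.173, 0.442]
contact_force: [0.4, 0.7, 0.3]
gripper_width: 0.001
grip_force: 0.0
```

```bash
python3 - <<'E'
from h import *
np.set_printoptions(precision=4,suppress=True)
s,p,r=state(); print(s['t'],p,np.array(s['qpos']),np.round(s['contact_force'],2),s['gripper_width'])
z=r.as_matrix()[:,2]; print('heading,pitch',np.rad2deg(np.arctan2(z[1],z[0])),np.rad2deg(np.arcsin(-z[2])))
print('per 10 mm along rack x:',r.inv().apply([.00997,.00081,0]))
xr=np.array([np.cos(.081),np.sin(.081)]); print('to tray wall',(np.array([.4955,-.0043])-p[:2])@xr,'to home',(np.array([.663,.0093])-p[:2])@xr)
E
```

```text
12.5333 [ 0.4863 -0.0945  0.0587] [-0.9879 -0.2413  2.4945  1.1277  1.0928 -0.4784] [0.39 0.71 0.35] 0.0009831053524702643
heading,pitch 25.10478242850131 35.83971023057973
per 10 mm along rack x: [0.0056 0.0032 0.0076]
to tray wall 0.01647067644491943 to home 0.18452188885497053
```

The jolt was joint 3 reaching its limit of 2.5: this pose is too close to the base. I'll pitch the tool more steeply, and check numerically that nothing in the tray shifted.

```bash
python3 - <<'E'
from h import *
np.set_printoptions(precision=4,suppress=True)
m5=cv2.imread('pics/m5.png')[:,320:]; t=manip.read_camera('top')
old=np.zeros_like(t); old[150:450,230:550]=m5
for nm,im in (('before',old),('now',t)):
    m=mask(im,(20,120,60),(34,255,255),(325,220,365,260)); g=mask(im,(18,60,60),(34,255,255),(262,205,305,265))
    print(nm,cv2.boundingRect(big(m)),cv2.boundingRect(big(g)))
print('cap at',onplane('top',np.array(cv2.moments(mask(t,(20,120,60),(34,255,255),(325,220,365,260)),True)['m10'])*0+cv2.minEnclosingCircle(big(mask(t,(20,120,60),(34,255,255),(325,220,365,260))))[0],.178))
Q=Rt(np.deg2rad(10),np.deg2rad(60))
plan([([.478,-.06,.060],Q,10)])
E
```

```text
before (334, 227, 19, 19) (270, 222, 28, 27)
now (334, 227, 19, 19) (270, 222, 27, 27)
cap at [ 0.5987 -0.0667  0.178 ]
0 [0.0006, -0.0033, 0.0004] [-0.019, -0.041, 0.015]
0 [0.0006, -0.0033, 0.0003] [-0.019, -0.041, 0.015]
0 [0.0005, -0.0034, 0.0002] [-0.019, -0.041, 0.015]
0 [0.0005, -0.0034, 0.0001] [-0.019, -0.041, 0.015]
0 [0.0005, -0.0034, 0.0] [-0.019, -0.041, 0.015]
1 [0.0004, -0.0034, -0.0] [-0.019, -0.041, 0.015]
1 [0.0003, -0.0034, -0.0001] [-0.019, -0.041, 0.015]
1 [0.0003, -0.0034, -0.0002] [-0.019, -0.041, 0.015]
1 [0.0002, -0.0034, -0.0003] [-0.019, -0.041, 0.015]
1 [0.0002, -0.0034, -0.0003] [-0.019, -0.041, 0.015]
```

Request:
arm_command --deltas '[{"jaw": -1,"translation": [0.001,0,0],"delta_rot": [-0.019,-0.041,0.015]},{"jaw": -1,"translation": [0.001,0,0],"delta_rot": [-0.019,-0.041,0.015]},{"jaw": -1,"translation": [0,-0.004,0],"delta_rot": [-0.019,-0.041,0.015]},{"jaw": -1,"translation": [0,-0.004,0],"delta_rot": [-0.019,-0.041,0.015]},{"jaw": -1,"translation": [0,-0.004,0],"delta_rot": [-0.019,-0.041,0.015]}]'

```text
t: 13.0
tool_pos: [0.4919, -0.0902, 0.0621]
eef_rot: [-0.069, 0.925, 0.13, 0.351]
contact_force: [-0.4, -0.0, -0.1]
gripper_width: 0.0007
grip_force: 0.0
```

Request:
arm_command --deltas '[{"jaw": -1,"translation": [0,-0.004,0],"delta_rot": [-0.019,-0.041,0.015]},{"jaw": -1,"translation": [0,-0.004,0],"delta_rot": [-0.019,-0.041,0.015]},{"jaw": -1,"translation": [0,-0.004,0],"delta_rot": [-0.019,-0.041,0.015]},{"jaw": -1,"translation": [0,-0.004,0],"delta_rot": [-0.019,-0.041,0.015]},{"jaw": -1,"translation": [0,-0.004,0],"delta_rot": [-0.019,-0.041,0.015]}]'

```text
t: 13.42
tool_pos: [0.4868, -0.0704, 0.0627]
eef_rot: [-0.025, 0.962, 0.085, 0.257]
contact_force: [0.1, 0.4, -0.4]
gripper_width: 0.0004
grip_force: 0.0
```

```bash
cat > push.py <<'E'
from h import *
np.set_printoptions(precision=4,suppress=True)
s,p,r=state(); print(s['t'],p,np.array(s['qpos']),np.round(s['contact_force'],2),s['gripper_width'])
z=r.as_matrix()[:,2]; print('heading,pitch',np.rad2deg(np.arctan2(z[1],z[0])),np.rad2deg(np.arcsin(-z[2])))
print('per 10 mm along rack x:',r.inv().apply([.00997,.00081,0]))
c,n=np.cos(.081),np.sin(.081); d=p[:2]-[.663,.0093]; print('rack xy of tcp',d@[c,n],d@[-n,c])
E
python3 push.py
```

```text
13.4167 [ 0.4868 -0.0704  0.0627] [-0.4961 -0.519   2.4424  0.4334  0.8449  0.6685] [ 0.12  0.4  -0.38] 0.00043703240956634635
heading,pitch 10.534166780013862 60.02728199082148
per 10 mm along rack x: [0.0086 0.001  0.005 ]
rack xy of tcp -0.18208595761942925 -0.06520179998608683
```

Request:
arm_command --deltas '[{"jaw": -1,"translation": [-0.001,0,0.004],"delta_rot": [0,0,0]},{"jaw": -1,"translation": [-0.001,0,0.004],"delta_rot": [0,0,0]},{"jaw": -1,"translation": [0.002,0,0.001],"delta_rot": [0,0,0]},{"jaw": -1,"translation": [0.002,0,0.001],"delta_rot": [0,0,0]},{"jaw": -1,"translation": [0.003,0.0003,0.0015],"delta_rot": [0,0,0]}]'

```text
t: 13.83
tool_pos: [0.4955, -0.069, 0.0529]
eef_rot: [-0.026, 0.962, 0.086, 0.257]
contact_force: [-2.9, 1.0, -1.4]
gripper_width: 0.0007
grip_force: 1.4
```

Request:
arm_command --deltas '[{"jaw": -1,"translation": [0.004,0.0005,0.0025],"delta_rot": [0,0,0]},{"jaw": -1,"translation": [0.005,0.0005,0.003],"delta_rot": [0,0,0]},{"jaw": -1,"translation": [0.006,0.0007,0.0035],"delta_rot": [0,0,0]},{"jaw": -1,"translation": [0.007,0.0008,0.004],"delta_rot": [0,0,0]},{"jaw": -1,"translation": [0.007,0.0008,0.004],"delta_rot": [0,0,0]}]'

```text
t: 14.25
tool_pos: [0.5304, -0.0662, 0.0533]
eef_rot: [-0.026, 0.962, 0.086, 0.257]
contact_force: [-3.0, -0.2, -2.2]
gripper_width: 0.0008
grip_force: 1.6
```

```bash
python3 push.py
```

```text
14.25 [ 0.5304 -0.0662  0.0533] [-0.4288 -0.3345  2.3345  0.4373  0.7518  0.7005] [-2.99 -0.24 -2.19] 0.000750015904728868
heading,pitch 10.844130049370396 60.060579608042225
per 10 mm along rack x: [0.0086 0.001  0.005 ]
rack xy of tcp -0.13824434373694386 -0.06449110915611578
```

The tray is sliding with 3 N. Continuing gently.

Request:
arm_command --deltas '[{"jaw": -1,"translation": [0.007,0.0008,0.004],"delta_rot": [0,0,0]},{"jaw": -1,"translation": [0.007,0.0008,0.004],"delta_rot": [0,0,0]},{"jaw": -1,"translation": [0.007,0.0008,0.004],"delta_rot": [0,0,0]},{"jaw": -1,"translation": [0.007,0.0008,0.004],"delta_rot": [0,0,0]},{"jaw": -1,"translation": [0.007,0.0008,0.004],"delta_rot": [0,0,0]}]'

```text
t: 14.67
tool_pos: [0.5709, -0.0628, 0.0534]
eef_rot: [-0.026, 0.962, 0.086, 0.257]
contact_force: [-2.6, -0.2, -3.2]
gripper_width: 0.0003
grip_force: 1.6
```

Request:
arm_command --deltas '[{"jaw": -1,"translation": [0.007,0.0008,0.004],"delta_rot": [0,0,0]},{"jaw": -1,"translation": [0.007,0.0008,0.004],"delta_rot": [0,0,0]},{"jaw": -1,"translation": [0.007,0.0008,0.004],"delta_rot": [0,0,0]},{"jaw": -1,"translation": [0.007,0.0008,0.004],"delta_rot": [0,0,0]},{"jaw": -1,"translation": [0.007,0.0008,0.004],"delta_rot": [0,0,0]}]'

```text
t: 15.08
tool_pos: [0.6119, -0.0596, 0.0544]
eef_rot: [-0.025, 0.962, 0.086, 0.258]
contact_force: [-2.6, 1.1, -2.0]
gripper_width: 0.0001
grip_force: 1.6
```

Request:
arm_command --deltas '[{"jaw": -1,"translation": [0.007,0.0008,0.004],"delta_rot": [0,0,0]},{"jaw": -1,"translation": [0.006,0.0007,0.0035],"delta_rot": [0,0,0]},{"jaw": -1,"translation": [0.005,0.0006,0.003],"delta_rot": [0,0,0]},{"jaw": -1,"translation": [0.004,0.0005,0.0023],"delta_rot": [0,0,0]},{"jaw": -1,"translation": [0.003,0.0003,0.0017],"delta_rot": [0,0,0]}]'

```text
t: 15.5
tool_pos: [0.6409, -0.0574, 0.0549]
eef_rot: [-0.025, 0.962, 0.086, 0.258]
contact_force: [-3.1, 0.2, -0.7]
gripper_width: 0.0006
grip_force: 1.4
```

```bash
python3 push.py
```

```text
15.5 [ 0.6409 -0.0574  0.0549] [-0.3112 -0.0101  2.051   0.3962  0.6695  0.822 ] [-3.13  0.16 -0.75] 0.0006201814577351621
heading,pitch 10.74132711925396 59.95064533202999
per 10 mm along rack x: [0.0086 0.001  0.005 ]
rack xy of tcp -0.027387668284779974 -0.06469537064137842
```

Request:
arm_command --deltas '[{"jaw": -1,"translation": [0.0026,0.0003,0.0015],"delta_rot": [0,0,0]},{"jaw": -1,"translation": [0.0026,0.0003,0.0015],"delta_rot": [0,0,0]},{"jaw": -1,"translation": [0.0026,0.0003,0.0015],"delta_rot": [0,0,0]},{"jaw": -1,"translation": [0.0026,0.0003,0.0015],"delta_rot": [0,0,0]},{"jaw": -1,"translation": [0.0017,0.0002,0.001],"delta_rot": [0,0,0]}]'

```text
t: 15.92
tool_pos: [0.6545, -0.0563, 0.0548]
eef_rot: [-0.025, 0.962, 0.086, 0.258]
contact_force: [-1.9, 0.5, -0.2]
gripper_width: -0.0001
grip_force: 1.3
```

Request:
arm_command --deltas '[{"jaw": -1,"translation": [0.0013,0.0002,0.0008],"delta_rot": [0,0,0]},{"jaw": -1,"translation": [0.0013,0.0002,0.0008],"delta_rot": [0,0,0]},{"jaw": -1,"translation": [0.0013,0.0002,0.0008],"delta_rot": [0,0,0]},{"jaw": -1,"translation": [0,0,0],"delta_rot": [0,0,0]},{"jaw": -1,"translation": [0,0,0],"delta_rot": [0,0,0]}]'

```text
t: 16.33
tool_pos: [0.6587, -0.056, 0.0545]
eef_rot: [-0.026, 0.962, 0.086, 0.258]
contact_force: [-4.8, 2.1, 1.5]
gripper_width: 0.0002
grip_force: 2.5
```

```bash
python3 push.py
```

```text
16.3333 [ 0.6587 -0.056   0.0545] [-0.297   0.0374  2.0035  0.3874  0.6654  0.8411] [-4.77  2.1   1.46] 0.00019920040011685156
heading,pitch 10.785942476846687 59.99200571472688
per 10 mm along rack x: [0.0086 0.001  0.005 ]
rack xy of tcp -0.009546193855639526 -0.06470110723414033
```

Request:
arm_command --deltas '[{"jaw": -1,"translation": [0.0013,0.0002,0.0008],"delta_rot": [0,0,0]},{"jaw": -1,"translation": [0.0013,0.0002,0.0008],"delta_rot": [0,0,0]},{"jaw": -1,"translation": [0,0,0],"delta_rot": [0,0,0]},{"jaw": -1,"translation": [0,0,0],"delta_rot": [0,0,0]},{"jaw": -1,"translation": [0,0,0],"delta_rot": [0,0,0]}]'

```text
t: 16.75
tool_pos: [0.6597, -0.0558, 0.054]
eef_rot: [-0.026, 0.962, 0.087, 0.256]
contact_force: [-35.2, -2.1, 23.8]
gripper_width: 0.0005
grip_force: 17.3
```

The tray is against its stop: 35 N, with the TCP 8.5 mm ahead of the face, which matches the fingertip offset seen at first contact. Backing off, then checking.

Request:
arm_command --deltas '[{"jaw": -1,"translation": [-0.005,-0.0005,-0.003],"delta_rot": [0,0,0]},{"jaw": -1,"translation": [-0.013,-0.0015,-0.008],"delta_rot": [0,0,0]},{"jaw": -1,"translation": [-0.017,-0.002,-0.01],"delta_rot": [0,0,0]},{"jaw": -1,"translation": [-0.017,-0.002,-0.01],"delta_rot": [0,0,0]},{"jaw": -1,"translation": [-0.017,-0.002,-0.01],"delta_rot": [0,0,0]}]'

```text
t: 17.17
tool_pos: [0.5813, -0.0627, 0.0559]
eef_rot: [-0.025, 0.962, 0.086, 0.258]
contact_force: [0.0, -0.7, 0.5]
gripper_width: 0.0005
grip_force: 0.0
```

```bash
python3 - <<'E'
from h import *
np.set_printoptions(precision=4,suppress=True)
a=manip.read_camera('side'); t=manip.read_camera('top'); cv2.imwrite('pics/m6.png',np.hstack([a[60:360,200:540],t[80:380,200:420]]))
c,n=np.cos(.081),np.sin(.081); rk=lambda x,y,z:np.array([.663+c*x-n*y,.0093+n*x+c*y,z])
s,p,r=state(); print(s['t'],p,np.round(s['contact_force'],1),np.array(s['qpos']))
Q=Rt(.081,np.deg2rad(75)); a0=rk(-.058,.078,.235)
up=p+[0,0,.2]
plan([(up,r,6),(a0,Q,9)])
E
```

```text
17.2667 [ 0.5796 -0.0625  0.0547] [-0.1  1.   0.1] [-0.3691 -0.181   2.2088  0.4206  0.703   0.7569]
0 [0.0167, -0.0002, -0.0289] [0.0, 0.0, 0.0]
0 [0.0167, -0.0002, -0.0289] [0.0, 0.0, 0.0]
0 [0.0167, -0.0002, -0.0289] [0.0, 0.0, 0.0]
0 [0.0167, -0.0002, -0.0289] [0.0, 0.0, 0.0]
0 [0.0167, -0.0002, -0.0289] [0.0, 0.0, 0.0]
1 [0.0167, -0.0002, -0.0289] [0.0, 0.0, 0.0]
1 [0.0032, -0.0154, 0.0045] [-0.005, -0.029, 0.01]
1 [0.0032, -0.0155, 0.0043] [-0.005, -0.029, 0.01]
1 [0.0031, -0.0155, 0.0041] [-0.005, -0.029, 0.01]
1 [0.0031, -0.0156, 0.004] [-0.005, -0.029, 0.01]
2 [0.003, -0.0156, 0.0038] [-0.005, -0.029, 0.01]
2 [0.003, -0.0157, 0.0036] [-0.005, -0.029, 0.01]
2 [0.0029, -0.0157, 0.0035] [-0.005, -0.029, 0.01]
2 [0.0029, -0.0158, 0.0033] [-0.005, -0.029, 0.01]
2 [0.0028, -0.0158, 0.0032] [-0.005, -0.029, 0.01]
```

View pics/m6.png

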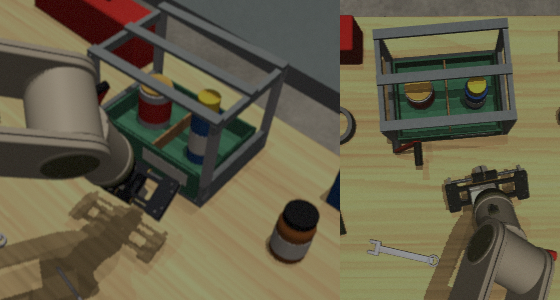

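The tray is home, and the can (cap at (477,85) in the crop) and the tin are standing inside. The knob is still raised at (418,153). Moving above the knob.

Request:
arm_command --deltas '[{"jaw": -1,"translation": [0.012,0,-0.02],"delta_rot": [0,0,0]},{"jaw": -1,"translation": [0.017,0,-0.03],"delta_rot": [0,0,0]},{"jaw": -1,"translation": [0.017,0,-0.03],"delta_rot": [0,0,0]},{"jaw": -1,"translation": [0.017,0,-0.03],"delta_rot": [0,0,0]},{"jaw": -1,"translation": [0.017,0,-0.03],"delta_rot": [0,0,0]}]'

```text
t: 17.68
tool_pos: [0.5816, -0.0635, 0.2194]
eef_rot: [-0.025, 0.962, 0.086, 0.259]
contact_force: [1.2, -0.3, 0.4]
gripper_width: 0.0007
grip_force: 0.0
```

Request:
arm_command --deltas '[{"jaw": -1,"translation": [0.016,0,-0.028],"delta_rot": [0,0,0]},{"jaw": -1,"translation": [0.003,-0.0155,0.0045],"delta_rot": [-0.005,-0.029,0.01]},{"jaw": -1,"translation": [0.003,-0.0155,0.0045],"delta_rot": [-0.005,-0.029,0.01]},{"jaw": -1,"translation": [0.003,-0.0155,0.004],"delta_rot": [-0.005,-0.029,0.01]},{"jaw": -1,"translation": [0.003,-0.0155,0.004],"delta_rot": [-0.005,-0.029,0.01]}]'

```text
t: 18.1
tool_pos: [0.5903, 0.0013, 0.2413]
eef_rot: [-0.015, 0.977, 0.065, 0.203]
contact_force: [-0.7, -0.3, -1.2]
gripper_width: 0.0005
grip_force: 0.0
```

Request:
arm_command --deltas '[{"jaw": -1,"translation": [0.003,-0.0155,0.004],"delta_rot": [-0.005,-0.029,0.01]},{"jaw": -1,"translation": [0.003,-0.0155,0.0035],"delta_rot": [-0.005,-0.029,0.01]},{"jaw": -1,"translation": [0.003,-0.0155,0.0035],"delta_rot": [-0.005,-0.029,0.01]},{"jaw": -1,"translation": [0.003,-0.016,0.0035],"delta_rot": [-0.005,-0.029,0.01]},{"jaw": -1,"translation": [0.003,-0.016,0.003],"delta_rot": [-0.005,-0.029,0.01]}]'

```text
t: 18.52
tool_pos: [0.6014, 0.0824, 0.2293]
eef_rot: [-0.004, 0.991, 0.039, 0.131]
contact_force: [0.2, 0.9, 0.6]
gripper_width: 0.0002
grip_force: 0.0
```

```bash
python3 push.py; python3 - <<'E'
from h import *
c,n=np.cos(.081),np.sin(.081); rk=lambda x,y,z:np.array([.663+c*x-n*y,.0093+n*x+c*y,z])
s,p,r=state(); Q=Rt(.081,np.deg2rad(75))
w=[(rk(-.058,.139-.15*np.cos(1.12)+.004,.212),Q,3)]
for th in np.linspace(1.12,0.05,17)[1:]: w.append((rk(-.058,.139-.15*np.cos(th)+.004,.062+.15*np.sin(th)+.009),Q,1))
plan(w)
E
```

```text
18.5167 [0.6014 0.0824 0.2293] [ 0.0483 -0.1169  1.7409  0.0057  1.2539  1.5384] [0.23 0.94 0.6 ] 0.00023649969514658392
heading,pitch 3.9671995136032905 74.89433512232225
per 10 mm along rack x: [ 0.0097 -0.      0.0026]
rack xy of tcp -0.055513091144513485 0.0778287254047884
0 [-0.0023, 0.0, 0.0053] [0.001, -0.001, -0.0]
0 [-0.0023, 0.0001, 0.0054] [0.001, -0.001, -0.0]
0 [-0.0023, 0.0001, 0.0054] [0.001, -0.001, -0.0]
0 [-0.0028, 0.0089, 0.0103] [-0.0, -0.0, 0.0]
0 [-0.0014, 0.0085, 0.0051] [0.0, 0.0, 0.0]
1 [-0.0015, 0.0082, 0.0056] [0.0, 0.0, 0.0]
1 [-0.0016, 0.0078, 0.0061] [0.0, 0.0, 0.0]
1 [-0.0018, 0.0073, 0.0066] [0.0, 0.0, 0.0]
1 [-0.0019, 0.0069, 0.0071] [0.0, 0.0, 0.0]
1 [-0.002, 0.0063, 0.0075] [0.0, 0.0, 0.0]
2 [-0.0021, 0.0058, 0.0079] [0.0, 0.0, 0.0]
2 [-0.0022, 0.0053, 0.0083] [0.0, 0.0, 0.0]
2 [-0.0023, 0.0047, 0.0086] [0.0, 0.0, 0.0]
2 [-0.0024, 0.0041, 0.0089] [0.0, 0.0, 0.0]
2 [-0.0024, 0.0034, 0.0091] [0.0, 0.0, 0.0]
3 [-0.0025, 0.0028, 0.0093] [0.0, 0.0, 0.0]
3 [-0.0025, 0.0022, 0.0095] [0.0, 0.0, 0.0]
3 [-0.0026, 0.0015, 0.0096] [0.0, 0.0, 0.0]
3 [-0.0026, 0.0008, 0.0097] [0.0, 0.0, 0.0]
```

Request:
arm_command --deltas '[{"jaw": -1,"translation": [-0.0023,0,0.0055],"delta_rot": [0,0,0]},{"jaw": -1,"translation": [-0.0023,0,0.0055],"delta_rot": [0,0,0]},{"jaw": -1,"translation": [-0.0023,0,0.0055],"delta_rot": [0,0,0]},{"jaw": -1,"translation": [-0.0025,0.006,0.008],"delta_rot": [0,0,0]},{"jaw": -1,"translation": [-0.0014,0.007,0.005],"delta_rot": [0,0,0]}]'

```text
t: 18.93
tool_pos: [0.5996, 0.0653, 0.1995]
eef_rot: [-0.002, 0.99, 0.04, 0.133]
contact_force: [-5.0, -7.5, 14.5]
gripper_width: 0.0004
grip_force: 7.0
```

Request:
arm_command --deltas '[{"jaw": -1,"translation": [-0.0015,0.0082,0.0056],"delta_rot": [0,0,0]},{"jaw": -1,"translation": [-0.0016,0.0078,0.006],"delta_rot": [0,0,0]},{"jaw": -1,"translation": [-0.0018,0.0073,0.0066],"delta_rot": [0,0,0]},{"jaw": -1,"translation": [0,0,0],"delta_rot": [0,0,0]},{"jaw": -1,"translation": [0,0,0],"delta_rot": [0,0,0]}]'

```text
t: 19.35
tool_pos: [0.6, 0.0428, 0.1783]
eef_rot: [-0.004, 0.991, 0.039, 0.131]
contact_force: [0.4, -0.8, 0.6]
gripper_width: 0.0004
grip_force: 0.5
```

```bash
python3 push.py; python3 - <<'E'
from h import *
t=manip.read_camera('top'); k=mask(t,(0,0,0),(180,255,40),(240,205,310,270)); b=mask(t,(0,120,40),(6,255,255),(240,195,330,260))|mask(t,(172,120,40),(180,255,255),(240,195,330,260))
print([cv2.minAreaRect(c) for c in cv2.findContours(b,0,2)[0] if cv2.contourArea(c)>15])
E
```

```text
19.35 [0.6    0.0428 0.1783] [-0.0299 -0.1019  1.8206  0.0274  1.1609  1.4554] [ 0.42 -0.78  0.65] 0.0004082268836769924
heading,pitch 3.828505718962923 74.92009574821427
per 10 mm along rack x: [ 0.0097 -0.      0.0026]
rack xy of tcp -0.06006310139744425 0.038457805544411645
[((277.0260925292969, 225.61929321289062), (3.0528125762939453, 42.95307159423828), 77.6609115600586)]
```

The bar is following: the red length in the top view grew from 26 to 43 px. Continuing along the arc.

Request:
arm_command --deltas '[{"jaw": -1,"translation": [-0.0019,0.0069,0.0075],"delta_rot": [0,0,0]},{"jaw": -1,"translation": [-0.002,0.0063,0.0077],"delta_rot": [0,0,0]},{"jaw": -1,"translation": [-0.0021,0.0058,0.008],"delta_rot": [0,0,0]},{"jaw": -1,"translation": [-0.0022,0.0053,0.0083],"delta_rot": [0,0,0]},{"jaw": -1,"translation": [-0.0023,0.0047,0.0086],"delta_rot": [0,0,0]}]'

```text
t: 19.82
tool_pos: [0.6023, 0.015, 0.1355]
eef_rot: [-0.004, 0.991, 0.04, 0.13]
contact_force: [-0.7, 0.3, 0.0]
gripper_width: 0.0007
grip_force: 0.4
```

Request:
arm_command --deltas '[{"jaw": -1,"translation": [-0.0024,0.0041,0.0089],"delta_rot": [0,0,0]},{"jaw": -1,"translation": [-0.0024,0.0034,0.0091],"delta_rot": [0,0,0]},{"jaw": -1,"translation": [-0.0025,0.0028,0.0093],"delta_rot": [0,0,0]},{"jaw": -1,"translation": [-0.002,0.002,0.0075],"delta_rot": [0,0,0]},{"jaw": -1,"translation": [-0.0013,0.001,0.005],"delta_rot": [0,0,0]}]'

```text
t: 20.23
tool_pos: [0.6031, 0.0021, 0.0941]
eef_rot: [-0.004, 0.991, 0.04, 0.13]
contact_force: [-1.1, -0.4, -0.2]
gripper_width: 0.0005
grip_force: 0.2
```

```bash
python3 push.py
```

```text
20.2333 [0.6031 0.0021 0.0941] [-0.1109 -0.0118  1.8942  0.0556  1.0032  1.3559] [-1.1  -0.35 -0.22] 0.0005353158269378004
heading,pitch 4.107739057189872 75.05811087822202
per 10 mm along rack x: [ 0.0097 -0.      0.0026]
rack xy of tcp -0.06023668600235689 -0.002320036378549149
```

Request:
arm_command --deltas '[{"jaw": -1,"translation": [-0.0013,0.001,0.005],"delta_rot": [0,0,0]},{"jaw": -1,"translation": [-0.0013,0.001,0.005],"delta_rot": [0,0,0]},{"jaw": -1,"translation": [-0.0013,0,0.005],"delta_rot": [0,0,0]},{"jaw": -1,"translation": [-0.0008,0,0.003],"delta_rot": [0,0,0]},{"jaw": -1,"translation": [-0.0005,0,0.002],"delta_rot": [0,0,0]}]'

```text
t: 20.65
tool_pos: [0.6041, 0.0003, 0.0748]
eef_rot: [-0.004, 0.991, 0.04, 0.131]
contact_force: [0.1, 0.0, 0.6]
gripper_width: 0.0001
grip_force: 0.1
```

```bash
python3 push.py; python3 - <<'E'
from h import *
t=manip.read_camera('top'); s=manip.read_camera('side')
for im,roi in ((t,(240,195,330,270)),(s,(200,120,420,330))):
    b=mask(im,(0,120,40),(6,255,255),roi)|mask(im,(172,120,40),(180,255,255),roi)
    print([cv2.minAreaRect(c) for c in cv2.findContours(b,0,2)[0] if cv2.contourArea(c)>10])
c,n=np.cos(.081),np.sin(.081); rk=lambda x,y,z:np.array([.663+c*x-n*y,.0093+n*x+c*y,z])
print('expected bar ends side',proj('side',[rk(-.022,.139,.062),rk(-.022,-.011,.062)]),'top',proj('top',[rk(-.022,.139,.062),rk(-.022,-.011,.062)]))
E
```

```text
20.65 [0.6041 0.0003 0.0748] [-0.1143  0.0143  1.9068  0.0582  0.9633  1.3491] [0.1  0.01 0.64] 8.35761608536567e-05
heading,pitch 4.063798600256659 74.97561707316154
per 10 mm along rack x: [ 0.0097 -0.      0.0026]
rack xy of tcp -0.05945313838644839 -0.004171337737353288
[((287.0164489746094, 227.68035888671875), (2.9876792430877686, 56.403770446777344), 84.80557250976562)]
[((289.88458251953125, 185.42306518554688), (14.144854545593262, 4.714951515197754), 33.690067291259766), ((353.2242126464844, 170.59176635742188), (33.85556411743164, 25.209569931030273), 10.954063415527344), ((339.0, 123.5), (7.0, 26.0), 90.0)]
expected bar ends side [[287.09071229 180.79270731]
 [341.92062232 217.04416242]] top [[256.53383828 228.67395678]
 [315.58266032 223.47339262]]
```

Request:
arm_command --deltas '[{"jaw": -1,"translation": [-0.0003,0,0.001],"delta_rot": [0,0,0]},{"jaw": -1,"translation": [-0.0003,0,0.001],"delta_rot": [0,0,0]},{"jaw": -1,"translation": [-0.0003,0,0.001],"delta_rot": [0,0,0]},{"jaw": -1,"translation": [0,0,0],"delta_rot": [0,0,0]},{"jaw": -1,"translation": [0,0,0],"delta_rot": [0,0,0]}]'

```text
t: 21.17
tool_pos: [0.6046, 0.0002, 0.0729]
eef_rot: [-0.004, 0.991, 0.04, 0.131]
contact_force: [-1.6, 0.3, 4.1]
gripper_width: 0.0005
grip_force: 2.2
```

Request:
arm_command --deltas '[{"jaw": -1,"translation": [-0.0003,0,0.001],"delta_rot": [0,0,0]},{"jaw": -1,"translation": [0,0,0],"delta_rot": [0,0,0]},{"jaw": -1,"translation": [0,0,0],"delta_rot": [0,0,0]},{"jaw": -1,"translation": [0,0,0],"delta_rot": [0,0,0]},{"jaw": -1,"translation": [0,0,0],"delta_rot": [0,0,0]}]'

```text
t: 21.58
tool_pos: [0.6048, 0.0002, 0.0724]
eef_rot: [-0.004, 0.99, 0.04, 0.132]
contact_force: [-5.1, 1.0, 8.8]
gripper_width: 0.0003
grip_force: 4.9
```

Request:
arm_command --deltas '[{"jaw": -1,"translation": [-0.0003,0,0.001],"delta_rot": [0,0,0]},{"jaw": -1,"translation": [0,0,0],"delta_rot": [0,0,0]},{"jaw": -1,"translation": [0,0,0],"delta_rot": [0,0,0]},{"jaw": -1,"translation": [0,0,0],"delta_rot": [0,0,0]},{"jaw": -1,"translation": [0,0,0],"delta_rot": [0,0,0]}]'

```text
t: 22.0
tool_pos: [0.605, 0.0002, 0.0721]
eef_rot: [-0.004, 0.99, 0.04, 0.132]
contact_force: [-7.5, 0.6, 14.2]
gripper_width: 0.0004
grip_force: 7.7
```

The stop was felt at z = 0.072, which is where the knob sits with the bar level. Retreating up and back, then a final look.

Request:
arm_command --deltas '[{"jaw": -1,"translation": [0,0,-0.01],"delta_rot": [0,0,0]},{"jaw": -1,"translation": [0,0,-0.025],"delta_rot": [0,0,0]},{"jaw": -1,"translation": [-0.005,0,-0.035],"delta_rot": [0,0,0]},{"jaw": -1,"translation": [-0.01,0,-0.035],"delta_rot": [0,0,0]},{"jaw": -1,"translation": [-0.01,0,-0.035],"delta_rot": [0,0,0]}]'

```text
t: 22.42
tool_pos: [0.5426, -0.0042, 0.1997]
eef_rot: [-0.004, 0.991, 0.04, 0.13]
contact_force: [-0.0, -0.1, 0.3]
gripper_width: 0.0007
grip_force: 0.0
```

Request:
arm_command --deltas '[{"jaw": -1,"translation": [-0.02,0,-0.03],"delta_rot": [0,0,0]},{"jaw": -1,"translation": [-0.03,0,-0.02],"delta_rot": [0,0,0]},{"jaw": -1,"translation": [-0.03,0,-0.01],"delta_rot": [0,0,0]},{"jaw": -1,"translation": [-0.02,0,0],"delta_rot": [0,0,0]},{"jaw": -1,"translation": [0,0,0],"delta_rot": [0,0,0]}]'

```text
t: 22.83
tool_pos: [0.4295, -0.0134, 0.2306]
eef_rot: [-0.004, 0.991, 0.04, 0.131]
contact_force: [-0.6, 0.7, -0.9]
gripper_width: 0.0009
grip_force: 0.0
```

```bash
python3 - <<'E'
from h import *
np.set_printoptions(precision=3,suppress=True)
a=manip.read_camera('side'); t=manip.read_camera('top'); cv2.imwrite('pics/m7.png',np.vstack([np.hstack([a[60:360,200:540],t[80:380,160:480]])]))
s,p,r=state(); print(s['t'],p,np.round(s['contact_force'],1))
c,n=np.cos(.081),np.sin(.081); rk=lambda x,y,z:np.array([.663+c*x-n*y,.0093+n*x+c*y,z])
k=mask(t,(0,0,0),(180,255,45),(295,220,335,260)); b=big(k); print('knob top',cv2.minAreaRect(b),'expected',proj('top',[rk(-.022,-.011,.062),rk(-.07,-.011,.062)]),proj('side',[rk(-.022,-.011,.062),rk(-.07,-.011,.062)]))
m=cv2.minEnclosingCircle(big(mask(t,(20,120,60),(34,255,255),(320,150,370,190)))); print('cap',m,onplane('top',m[0],.178),'bay home',rk(.095,-.065,.178))
E
```

```text
22.9333 [ 0.432 -0.013  0.231] [ 0.9 -0.9 -0.6]
knob top ((316.191162109375, 235.9852752685547), (19.941089630126953, 7.13277530670166), 85.60128784179688) expected [[315.583 223.473]
 [317.243 242.298]] [[341.921 217.044]
 [325.321 230.401]]
cap ((336.3571472167969, 163.7857208251953), 9.435702323913574) [ 0.765 -0.053  0.178] bay home [ 0.763 -0.048  0.178]
```

View pics/m7.png

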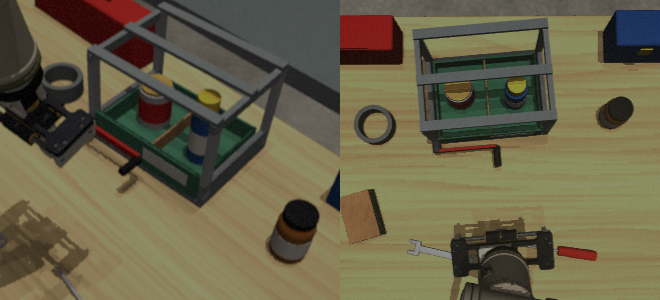

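The last view shows the red bar level across the tray front, with the knob at (497,157). The tray is home, the can and tin are upright, and the bystanders are in place. Handing in.

```bash
python3 -c "
from bench import manip
print(manip.finish_job())"
```

```text
the job is handed in; nothing more can be done
None
```

The job is handed in: the can stands cap up in the empty bay, the tray is fully home and the red bar is down across its front, with the tin upright and the other things undisturbed, in about 23 s of robot time; one brief 50 N wrist-force jolt came when joint 3 reached its limit, and the can and tin did not shift.

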